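# Get the laboratory dosing pump ready

### The arm

A 6-joint arm with a two-finger parallel gripper is mounted at the origin on the work surface. World frame = base frame: x ahead of the robot, y to its left, z up, the work surface at z = 0. Lengths are in m, angles in rad, forces in N, time in s.
With the tool pointing down it reaches from about 0.375 to 0.975 m from the base axis. Payload 3.8 kg.
Tool frame: the origin (TCP) lies on the centre line of the jaws, within the pads' length; the fingertips stand 22 mm ahead of it and the grasp point (between the pads) lies 3 mm ahead of it; x points along the fingers, y is the direction in which the jaws open and shut, and the axes are right-handed (so a half turn about x gives the same grasp; the last joint's range is limited). The gripper opens to 85 mm and grips with 20 to 120 N. Pads are 22 mm wide; open, the fingers measure 114 mm over their backs; the gripper's body (76 mm by 85 mm) begins 54 mm behind the grasp point. The pads swing forward as they close: fully open they stand 13 mm farther back than shut.
Start: joints at [-1.239, 0.264, 1.604, -0, 1.274, -0.037], TCP at [0.243, -0.63, 0.253] pointing down, gripper open.
Joint ranges: [-2.63, 2.63], [-0.94, 2.18], [0.31, 2.57], [-1.31, 4.45], [0, 2.66], [-2.55, 2.55]. Speed limits (rad/s): [2.57, 2.57, 3.14, 3.14, 3.14, 3.14].

### API

Orientations are given as a rotation vector (axis times angle).
In Python, from workcell import monitor, eyes, finish_job gives the robot as it stands. The module is installed in compiled form; this text tells all that it offers.
- The arm moves only by the tool play_rows, never from a script. Its argument "deltas" is a list of rows, each an object of numbers: "wx", "wy", "wz": the turn, a rotation vector about the world's x, y, z in degrees; "x", "y", "z": the shift along the world's x, y, z in mm; "fingers": the closure, from -1 (fully open) to 1 (shut), so that 0 is half open. A call has 1 to 20 rows; each row is the pose to reach, as a shift and turn from the pose commanded when the call began; what a row does not reach only later rows make up. A row lasts 1/8 s, in which the tool goes at most 62.5 mm and 10.7 degrees, less where a joint would pass 70% of its speed; a pose out of reach is approached as far as the arm can. A call with a gripper value outside its range is refused whole. The fingers move at their own pace and stop on an object; "grip_force" is the grip in N (left out, the last holds). Time passes only in rows, so rows that repeat a pose let the fingers close. It gives the time, the measured TCP pose, the force and the opening at its end, in the units of the state.
- monitor.read_state(): the state, without advancing time (a new reading comes with each control period).
- eyes.read_camera(name): name is "scene" or "top" or "wrist"; returns a dict with "frame" (480x640x3 uint8, red, green, blue), "depth" (480x640 float32, m along the optical axis (not along the pixel's ray), 0 where there is no reading), "K" (3x3 intrinsics, pixels), "view" (4x4, takes a point from world to camera coordinates); the wrist camera has in their place "tool_from_camera" (4x4, takes a point from camera to tool coordinates, whose origin is the TCP and whose axes are the tool frame's). Camera axes: x right, y down, z forward; pixel columns grow to the right and rows downward; lengths in m; the calibration is good to about 2 mm. A picture is of the moment at which its call begins: read the wrist's pose just before it.
- finish_job(): hands the job in, once; it reports no verdict.
The state is a dict: "time": time; "q": joint angles; "joint_vel": joint speeds; "joint_torque": joint torques, N m; "tool_pos": TCP position; "tcp_rot": TCP orientation; "wrist_force": force on the tool from outside, world axes, zero at the start; "torque": the same for the moment, N m; "width": opening from 0.0 (shut) to 1.0 (fully open).
Only numpy, scipy, OpenCV 4.12 (cv2) and the standard library are available. Lean on these libraries where they do the work, as an engineer would, in place of code of your own. Each camera call takes 0.05 s, during which the arm holds its last target.

### The job

Fit each rotor lying on the blue mat onto the pump spindle of its own colour, turning it while pressing lightly until it drops fully home on the splines. Then crank the blue valve wheel open (counter-clockwise) until you feel the stop and back it off a quarter turn, and after that press the orange cap of the priming bottle all the way down and let it spring back. Leave the beaker and flask where they are.

Things in the scene. Friction and masses are not known exactly. Their poses are not given: they have to be found in the camera images.
- rotor_red: pump rotor (may be absent): grey octagonal disc 70 mm wide, 12 mm thick; on it a square red hub 34 x 34 mm, its top 42 mm above the underside; 0.18 kg. A plus-shaped bore (slots 8 mm wide, 26 mm end to end, square to the hub's flats) runs right through. Origin: centre of underside; x, y square to the flats, z up. Lies hub up on the 3 mm blue mat. Same every quarter turn
- spindle_red: place of the red rotor on the pump deck. Origin: on its axis, on the deck top (50 mm above the table); z up. red shoulder 30 mm wide up to 6 mm above the origin; on it a steel shaft: 6 to 22 mm four splines (a plus, 23 mm tip to tip, 5.5 mm thick), then a round nose 9 mm wide, to 36 mm, tapered at the end. Spline angle: random, not in this yaw; seen from above
- rotor_yellow: pump rotor (may be absent): grey octagonal disc 70 mm wide, 12 mm thick; on it a square yellow hub 34 x 34 mm, its top 42 mm above the underside; 0.18 kg. A plus-shaped bore (slots 8 mm wide, 26 mm end to end, square to the hub's flats) runs right through. Origin: centre of underside; x, y square to the flats, z up. Lies hub up on the 3 mm blue mat. Same every quarter turn
- spindle_yellow: place of the yellow rotor on the pump deck. Origin: on its axis, on the deck top (50 mm above the table); z up. yellow shoulder 30 mm wide up to 6 mm above the origin; on it a steel shaft: 6 to 22 mm four splines (a plus, 23 mm tip to tip, 5.5 mm thick), then a round nose 9 mm wide, to 36 mm, tapered at the end. Spline angle: random, not in this yaw; seen from above
- rotor_green: pump rotor (may be absent): grey octagonal disc 70 mm wide, 12 mm thick; on it a square green hub 34 x 34 mm, its top 42 mm above the underside; 0.18 kg. A plus-shaped bore (slots 8 mm wide, 26 mm end to end, square to the hub's flats) runs right through. Origin: centre of underside; x, y square to the flats, z up. Lies hub up on the 3 mm blue mat. Same every quarter turn
- spindle_green: place of the green rotor on the pump deck. Origin: on its axis, on the deck top (50 mm above the table); z up. green shoulder 30 mm wide up to 6 mm above the origin; on it a steel shaft: 6 to 22 mm four splines (a plus, 23 mm tip to tip, 5.5 mm thick), then a round nose 9 mm wide, to 36 mm, tapered at the end. Spline angle: random, not in this yaw; seen from above
- rotor_white: pump rotor (may be absent): grey octagonal disc 70 mm wide, 12 mm thick; on it a square white hub 34 x 34 mm, its top 42 mm above the underside; 0.18 kg. A plus-shaped bore (slots 8 mm wide, 26 mm end to end, square to the hub's flats) runs right through. Origin: centre of underside; x, y square to the flats, z up. Lies hub up on the 3 mm blue mat. Same every quarter turn
- spindle_white: place of the white rotor on the pump deck. Origin: on its axis, on the deck top (50 mm above the table); z up. white shoulder 30 mm wide up to 6 mm above the origin; on it a steel shaft: 6 to 22 mm four splines (a plus, 23 mm tip to tip, 5.5 mm thick), then a round nose 9 mm wide, to 36 mm, tapered at the end. Spline angle: random, not in this yaw; seen from above
- pump: white pump housing 115 x 430 x 50 mm, fixed; 4 spindles 100 mm apart along its y; origin: underside centre. A rotor put over a nose rests on the spline tops (underside 22 mm above the deck) unless its slots meet the splines within 6 degrees; then it drops to the shoulder (6 mm). The shafts resist turning (0.8 N m): turn the rotor, up to a quarter turn, pressing 5 to 10 N
- valve_hub (a point): centre of the blue handwheel of the brass supply valve, 105 mm above the table; the wheel lies level, its axis vertical, its rim 100 mm in diameter (to the middle of the 10 mm thick rim). The valve is fixed
- valve_crank (a point): top centre of the black crank knob on the rim of the blue handwheel: an upright cylinder 18 mm in diameter and 36 mm tall, its axis 50 mm from the wheel's axis, its foot 8 mm and its top (this point) 44 mm above the middle of the wheel; it spins freely on its pin, so the hand need not turn while cranking
- valve (a joint): turn of the handwheel, rad; grows counter-clockwise seen from above, which opens the valve. At the start the valve is closed or partly open; 1.5 to 2 turns on there is a hard stop (fully open). The wheel drags with about 0.12 N m (2 to 3 N at the knob) and stays where it is left
- primer_top (a point): centre of the top of the round orange cap, 34 mm in diameter, on the white priming bottle (72 mm in diameter, fixed to the table); 160 mm above the table with the cap up. A nozzle sticks out 38 mm from the axis to one side, below the cap's top
- primer (a joint): how far the sprung orange cap is pressed down, m: 0 up, 0.010 fully down against its stop; takes 2.5 N to start and 7.5 N to hold fully down; springs back up
- beaker: glass beaker 68 mm in diameter, 85 mm tall, bystander beside the pump; origin: centre of its underside
- flask: amber conical flask 68 mm in diameter, 85 mm tall, bystander beside the pump; origin: centre of its underside
Things that resemble listed ones, but are neither listed nor needed, are in the scene too. Leave any purple look-alike of the rotor_white alone.

How it is judged:
By the outcome, as a careful person would: the job done as asked, in the order asked, and still so for the second after the job is handed in, with the robot touching nothing.
Of rotor_red, rotor_yellow, rotor_green, rotor_white only 3 to 4 are there at a start; the rules pass over those that are not, and their reading is None.
At some moment in a run one of rotor_red, rotor_yellow, rotor_green, rotor_white may be knocked a few centimetres aside while the robot is not near it.
Once in a run the grip may slacken for a moment while it holds something.
It also fails if it takes over 210 s, if anything falls off the work surface, if the arm or the gripper's body presses on something with over 40 N, if the wrist force passes 120 N, or if a joint passes its speed limit or range.

## Working session

There is one attempt and no reset: what is moved stays moved. The work goes in short steps, Python scripts to look and compute and a tool call to move; the robot and the scene stay as the last step left them, time stands still between calls to the robot, and variables do not carry over. Pictures are saved under pics/ and viewed, and the job is handed in when it is done.

Besides the shell and the picture viewer there is one more tool, called after "Emit:" by a JSON object that holds its "op" and its "data", one argument or row to a line. play_rows: Moves the arm, as the interface text tells. Its arguments: {"type":"object","properties":{"deltas":{"type":"array"},"grip_force":{"type":"number"}},"required":["deltas"]}

```bash
mkdir -p pics
cat > h.py <<'E'
import numpy as np, cv2
from workcell import monitor, eyes
from scipy.spatial.transform import Rotation as R
def shot(n,f=None):
    s=monitor.read_state(); c=eyes.read_camera(n)
    if f: cv2.imwrite('pics/'+f,c['frame'][:,:,::-1])
    if 'view' in c: c['T']=np.linalg.inv(c['view'])
    else:
        T=np.eye(4);T[:3,:3]=R.from_rotvec(s['tcp_rot']).as_matrix();T[:3,3]=s['tool_pos']
        c['T']=T@c['tool_from_camera']
    return c
def plane(c,u,v,z):
    u=np.atleast_1d(u).astype(float);v=np.atleast_1d(v).astype(float)
    d=np.linalg.inv(c['K'])@np.stack([u,v,np.ones_like(u)])
    d=c['T'][:3,:3]@d;o=c['T'][:3,3]
    return (o[:,None]+d*((z-o[2])/d[2])).T
def cloud(c):
    v,u=np.mgrid[:480,:640];d=c['depth']
    p=np.linalg.inv(c['K'])@np.stack([u.ravel(),v.ravel(),np.ones(u.size)])*d.ravel()
    return ((c['T'][:3,:3]@p).T+c['T'][:3,3]).reshape(480,640,3)
def proj(c,p):
    q=np.linalg.inv(c['T'])@np.append(p,1);q=c['K']@q[:3];return q[:2]/q[2]
E
python3 - <<'E'
from h import *
for n in ['scene','top','wrist']:
    c=shot(n,n+'0.png');print(n,c['K'].round(1).tolist(),c['T'].round(3).tolist())
s=monitor.read_state();print(s)
E
```

```text
scene [[447.8, 0.0, 324.1], [0.0, 447.8, 239.2], [0.0, 0.0, 1.0]] [[-0.222, 0.769, -0.6, 1.117], [0.975, 0.18, -0.129, 0.138], [0.009, -0.613, -0.79, 0.889], [0.0, 0.0, 0.0, 1.0]]
top [[585.3, 0.0, 311.8], [0.0, 585.3, 250.3], [0.0, 0.0, 1.0]] [[0.003, -0.994, 0.11, 0.363], [-1.0, -0.003, -0.004, 0.006], [0.004, -0.11, -0.994, 1.253], [0.0, 0.0, 0.0, 1.0]]
wrist [[398.6, 0.0, 322.6], [0.0, 398.6, 243.6], [0.0, 0.0, 1.0]] [[0.361, -0.888, -0.284, 0.315], [-0.933, -0.345, -0.107, -0.601], [-0.003, 0.303, -0.953, 0.372], [0.0, 0.0, 0.0, 1.0]]
{'time': 0.15, 'q': array([-1.23888455e+00,  2.64623927e-01,  1.60509249e+00, -5.75832323e-06,
        1.27368298e+00, -3.68829262e-02]), 'joint_vel': array([-0.00147734, -0.00332022, -0.00461021, -0.00032861, -0.00159517,
        0.00135765]), 'joint_torque': array([ 3.45911485e-04, -5.15906739e+01, -3.67960095e+01, -4.41345742e-05,
        8.07197881e-03, -3.84547860e-07]), 'tool_pos': array([ 0.24316384, -0.62910344,  0.25220106]), 'tcp_rot': array([ 2.02052154,  0.37874965, -2.02107862]), 'wrist_force': array([ 0.03360344, -0.76475417,  0.50865499]), 'torque': array([-0.03534676, -0.0190119 ,  0.01093473]), 'width': 0.9993761133502281}
```

View pics/top0.png

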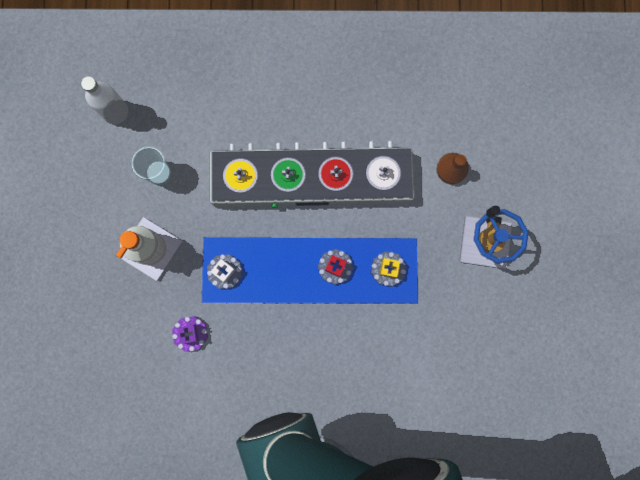

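View pics/scene0.png

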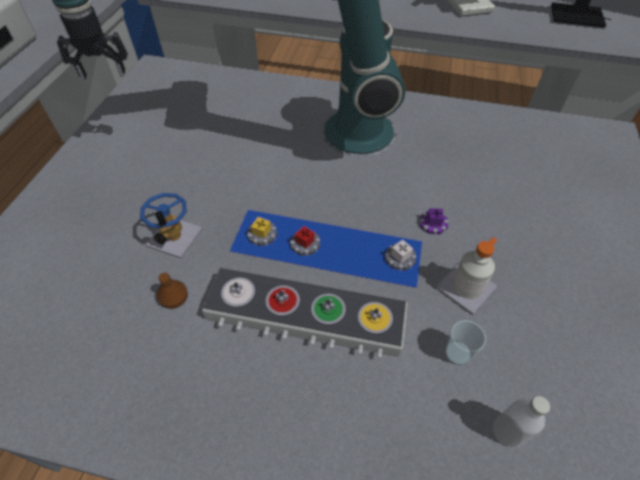

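View pics/wrist0.png

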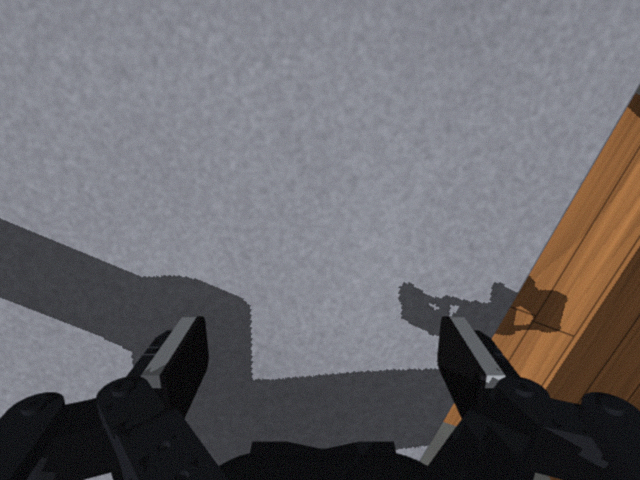

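```bash
cat > m.py <<'E'
from h import *
c=shot('top');im=c['frame'];hsv=cv2.cvtColor(im,cv2.COLOR_RGB2HSV)
P=cloud(c)
s=monitor.read_state();M=R.from_rotvec(s['tcp_rot']).as_matrix();print('tool axes',M.round(3).tolist())
def mask(n):
    h,S,v=[hsv[...,i].astype(int) for i in range(3)]
    return {'red':((h<8)|(h>172))&(S>150)&(v>60),'yellow':(h>20)&(h<35)&(S>150)&(v>80),'green':(h>45)&(h<80)&(S>120)&(v>50),
     'white':(S<30)&(v>190),'purple':(h>130)&(h<165)&(S>100),'orange':(h>8)&(h<19)&(S>180)&(v>140),'blue':(h>100)&(h<125)&(S>150)}[n]
for n in ['red','yellow','green','white','purple','orange','blue']:
    m=cv2.morphologyEx(mask(n).astype(np.uint8),cv2.MORPH_CLOSE,np.ones((3,3)))
    k,l,st,ce=cv2.connectedComponentsWithStats(m)
    for i in range(1,k):
        if st[i,4]<60: continue
        z=P[l==i][:,2];z=np.median(z)
        x,y,w,h,_=st[i];cc=(x+(w-1)/2,y+(h-1)/2)
        rect=cv2.minAreaRect(np.argwhere(l==i)[:,::-1].astype(np.float32))
        print(n,st[i].tolist(),'c',ce[i].round(1),'z',z.round(3),'w',plane(c,*rect[0],z).round(4)[0], rect[1],round(rect[2],1))
E
python3 m.py
python3 - <<'E'
import cv2
i=cv2.imread('pics/top0.png')
a=cv2.resize(i[130:310,195:425],None,fx=3.4,fy=3.2,interpolation=cv2.INTER_CUBIC);cv2.imwrite('pics/c1.png',a)
a=cv2.resize(i[190:280,450:550],None,fx=6,fy=6,interpolation=cv2.INTER_CUBIC);cv2.imwrite('pics/c2.png',a)
E
```

```text
tool axes [[-0.0, 0.361, -0.933], [0.001, -0.933, -0.361], [-1.0, -0.001, -0.0]]
red [322, 160, 28, 28, 530] c [335.2 173.6] z 0.053 w [ 0.6575 -0.0481  0.0529] (27.0, 27.0) 90.0
red [326, 255, 20, 21, 181] c [335.7 265.2] z 0.046 w [ 0.4654 -0.0482  0.0458] (15.972793579101562, 16.5521183013916) 24.4
yellow [226, 161, 29, 29, 547] c [239.9 175.1] z 0.053 w [0.654  0.1522 0.0533] (27.577163696289062, 28.284271240234375) 45.0
yellow [380, 258, 20, 19, 229] c [389.9 267.3] z 0.046 w [ 0.4612 -0.1603  0.0457] (17.258216857910156, 16.277637481689453) 11.3
green [274, 160, 28, 29, 543] c [287.5 174.3] z 0.053 w [0.656  0.0524 0.0532] (28.0, 27.0) 90.0
white [81, 77, 14, 27, 195] c [87.5 86.4] z 0.16 w [0.7942 0.4361 0.1602] (26.0, 13.0) 90.0
white [367, 157, 33, 32, 711] c [382.4 172.5] z 0.052 w [ 0.6601 -0.1477  0.0525] (31.0, 32.0) 90.0
white [223, 159, 34, 33, 151] c [239.9 175.5] z 0.052 w [0.6535 0.1522 0.0521] (32.199378967285156, 32.64659118652344) 63.4
white [271, 161, 33, 30, 76] c [283.5 179.8] z 0.053 w [0.6468 0.058  0.0525] (32.72731018066406, 22.46535873413086) 33.7
white [
[... 259 characters left out ...]
1, 30, 342] c [142.2 266.5] z 0.012 w [0.4682 0.3622 0.0123] (40.97175216674805, 11.895025253295898) 31.2
white [209, 255, 24, 27, 219] c [220.5 268.9] z 0.046 w [0.4579 0.1917 0.0459] (21.21320343017578, 22.62741470336914) 45.0
purple [172, 316, 35, 36, 743] c [189.4 333.4] z 0.015 w [0.3237 0.2566 0.0153] (33.37299346923828, 33.86619186401367) 80.5
orange [117, 231, 20, 26, 277] c [127.1 241.5] z 0.161 w [0.494  0.3478 0.1609] (16.06389808654785, 26.95941162109375) 12.1
blue [475, 210, 53, 53, 858] c [501.6 237.5] z 0.11 w [ 0.5188 -0.3718  0.11  ] (52.0, 52.0) 90.0
blue [202, 238, 216, 65, 11100] c [308.1 270.4] z 0.004 w [0.4586 0.0057 0.004 ] (214.99996948242188, 63.99999237060547) -0.0
```

View pics/c1.png

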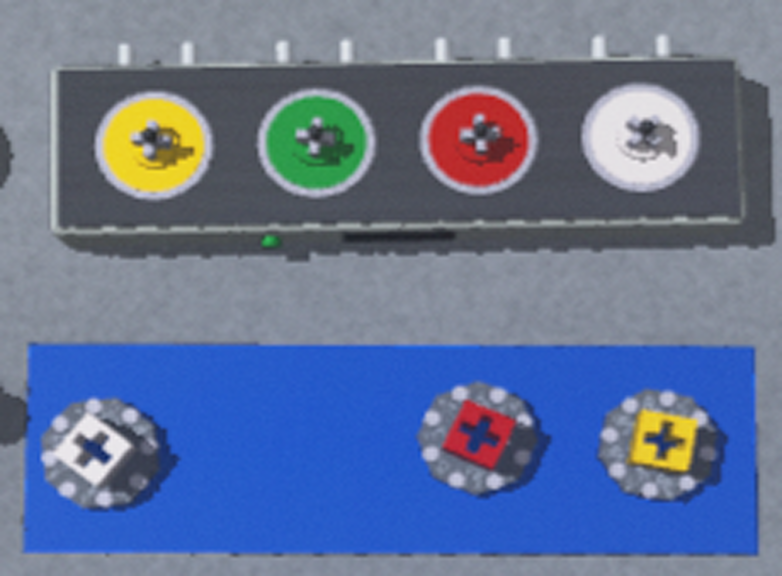

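View pics/c2.png

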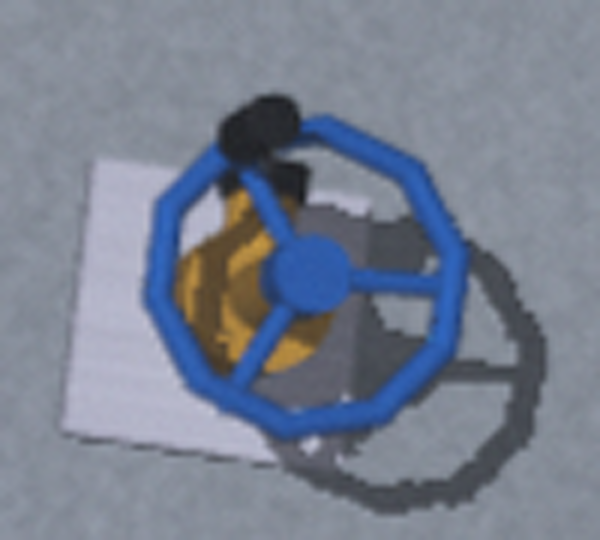

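Emit:
{"op": "play_rows", "data": {
  "deltas": [
    {"x": 300,"y": 630,"z": 60,"wz": -21},
    {"x": 300,"y": 630,"z": 60,"wz": -21},
    {"x": 300,"y": 630,"z": 60,"wz": -21},
    {"x": 300,"y": 630,"z": 60,"wz": -21},
    {"x": 300,"y": 630,"z": 60,"wz": -21},
    {"x": 300,"y": 630,"z": 60,"wz": -21},
    {"x": 300,"y": 630,"z": 60,"wz": -21},
    {"x": 300,"y": 630,"z": 60,"wz": -21},
    {"x": 300,"y": 630,"z": 60,"wz": -21},
    {"x": 300,"y": 630,"z": 60,"wz": -21},
    {"x": 300,"y": 630,"z": 60,"wz": -21},
    {"x": 300,"y": 630,"z": 60,"wz": -21},
    {"x": 300,"y": 630,"z": 60,"wz": -21},
    {"x": 300,"y": 630,"z": 60,"wz": -21}
  ],
  "grip_force": 40
}}

```text
schema error: expected keys wx, wy, wz, x, y, z, fingers
```

Run:
```python
from h import *
c=shot('wrist','w1.png');s=monitor.read_state();print(s['tool_pos'],R.from_rotvec(s['tcp_rot']).as_matrix().round(3).tolist(),s['wrist_force'])
np.savez('w1.npz',**c)
```

```text
[ 0.24320494 -0.6293078   0.25261277] [[-0.0, 0.36, -0.933], [0.001, -0.933, -0.36], [-1.0, -0.001, -0.0]] [ 0.50564292  0.20719076 -0.72094814]
```

View pics/w1.png

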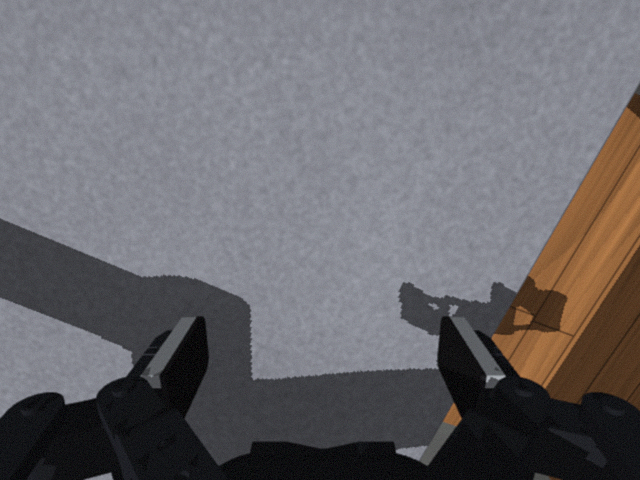

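All seven keys are required.

Emit:
{"op": "play_rows", "data": {
  "deltas": [
    {"x": 300,"y": 630,"z": 60,"wx": 0,"wy": 0,"wz": -21,"fingers": -1},
    {"x": 300,"y": 630,"z": 60,"wx": 0,"wy": 0,"wz": -21,"fingers": -1},
    {"x": 300,"y": 630,"z": 60,"wx": 0,"wy": 0,"wz": -21,"fingers": -1},
    {"x": 300,"y": 630,"z": 60,"wx": 0,"wy": 0,"wz": -21,"fingers": -1},
    {"x": 300,"y": 630,"z": 60,"wx": 0,"wy": 0,"wz": -21,"fingers": -1},
    {"x": 300,"y": 630,"z": 60,"wx": 0,"wy": 0,"wz": -21,"fingers": -1},
    {"x": 300,"y": 630,"z": 60,"wx": 0,"wy": 0,"wz": -21,"fingers": -1},
    {"x": 300,"y": 630,"z": 60,"wx": 0,"wy": 0,"wz": -21,"fingers": -1},
    {"x": 300,"y": 630,"z": 60,"wx": 0,"wy": 0,"wz": -21,"fingers": -1},
    {"x": 300,"y": 630,"z": 60,"wx": 0,"wy": 0,"wz": -21,"fingers": -1},
    {"x": 300,"y": 630,"z": 60,"wx": 0,"wy": 0,"wz": -21,"fingers": -1},
    {"x": 300,"y": 630,"z": 60,"wx": 0,"wy": 0,"wz": -21,"fingers": -1},
    {"x": 300,"y": 630,"z": 60,"wx": 0,"wy": 0,"wz": -21,"fingers": -1},
    {"x": 300,"y": 630,"z": 60,"wx": 0,"wy": 0,"wz": -21,"fingers": -1},
    {"x": 300,"y": 630,"z": 60,"wx": 0,"wy": 0,"wz": -21,"fingers": -1},
    {"x": 300,"y": 630,"z": 60,"wx": 0,"wy": 0,"wz": -21,"fingers": -1}
  ],
  "grip_force": 40
}}

```text
time: 2.25
tool_pos: [0.543, -0.0008, 0.3133]
tcp_rot: [2.221, 0.0, -2.221]
wrist_force: [0.5, 0.4, -0.8]
width: 1.0
```

Run:
```python
from h import *
c=shot('wrist','w2.png');s=monitor.read_state();print(s['tool_pos'],R.from_rotvec(s['tcp_rot']).as_matrix().round(3).tolist(),s['wrist_force'])
np.savez('w2.npz',**c)
```

```text
[ 0.54310033 -0.00057046  0.31330628] [[0.0, 0.001, -1.0], [-0.0, -1.0, -0.001], [-1.0, 0.0, -0.0]] [-0.40930354 -0.02216089 -0.56565701]
```

View pics/w2.png

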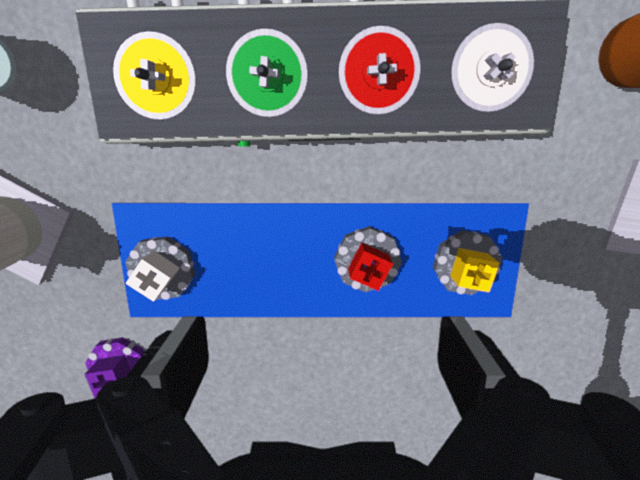

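```bash
cat > hubs.py <<'E'
from h import *
def hubs(c,zt=0.045,box=(0.38,0.54,-0.3,0.3)):
    P=cloud(c);hsv=cv2.cvtColor(c['frame'],cv2.COLOR_RGB2HSV).astype(int)
    H,S,V=[hsv[...,i] for i in range(3)]
    ms={'red':((H<8)|(H>172))&(S>120),'yellow':(H>20)&(H<35)&(S>120),'white':(S<40)&(V>150),'green':(H>45)&(H<80)&(S>100)}
    out={}
    for n,m in ms.items():
        g=m&(abs(P[...,2]-zt)<0.005)&(P[...,0]>box[0])&(P[...,0]<box[1])&(P[...,1]>box[2])&(P[...,1]<box[3])
        g=cv2.morphologyEx(g.astype(np.uint8),cv2.MORPH_OPEN,np.ones((3,3)))
        k,l,st,_=cv2.connectedComponentsWithStats(g)
        if k<2: continue
        i=1+np.argmax(st[1:,4])
        if st[i,4]<80: continue
        v,u=np.nonzero(l==i)
        w=plane(c,u,v,zt)[:,:2]
        r=cv2.minAreaRect((w*1000).astype(np.float32))
        out[n]=r;print(n,'px',st[i].tolist(),'xy mm',np.round(r[0],1),'size',np.round(r[1],1),'ang',round(r[2],1),'z',np.median(P[l==i][:,2]).round(4))
    return out
def rect(c,x,y,z,half,f,res=0.2):
    # rectified view: rows down = -x, cols right = -y ; res mm/px
    n=int(2*half/res)
    b,a=np.mgrid[:n,:n]
    X=x+half/1000-b*res/1000;Y=y+half/1000-a*res/1000
    p=np.stack([X.ravel(),Y.ravel(),np.full(X.size,z)])
    Ti=np.linalg.inv(c['T']);q=Ti[:3,:3]@p+Ti[:3,3:];q=c['K']@q
    mx=(q[0]/q[2]).reshape(n,n).astype(np.float32);my=(q[1]/q[2]).reshape(n,n).astype(np.float32)
    im=cv2.remap(c['frame'],mx,my,cv2.INTER_CUBIC)
    if f: cv2.imwrite('pics/'+f,im[:,:,::-1])
    return im
E
python3 - <<'E'
from hubs import *
c=dict(np.load('w2.npz'));hubs(c)
hsv=cv2.cvtColor(c['frame'],cv2.COLOR_RGB2HSV).astype(int);P=cloud(c)
t=[]
for n,x,y in [('Y',.654,.152),('G',.656,.052),('R',.6575,-.048),('W',.660,-.148)]:
    i=rect(c,x,y,0.072,22,None,0.11)[:400,:400];cv2.line(i,(200,190),(200,210),(0,255,255));cv2.line(i,(190,200),(210,200),(0,255,255));t.append(i)
cv2.imwrite('pics/sp.png',cv2.resize(np.hstack(t),(800,200))[:,:,::-1])
cv2.imwrite('pics/sp2.png',cv2.resize(np.vstack([np.hstack(t[:2]),np.hstack(t[2:])]),(600,600))[:,:,::-1])
# discs on deck
im=c['frame']
for n,lo,hi in [('Y',(20,120,80),(35,255,255)),('G',(45,100,50),(80,255,255)),('R',(0,120,60),(8,255,255)),('W',(0,0,150),(180,40,255))]:
    m=cv2.inRange(hsv.astype(np.uint8),lo,hi)
    m[:, :]*=((P[...,0]>.6)&(abs(P[...,2]-.053)<.006)).astype(np.uint8)
    k,l,st,_=cv2.connectedComponentsWithStats(m);i=1+np.argmax(st[1:,4])
    cn,_=cv2.findContours((l==i).astype(np.uint8),cv2.RETR_EXTERNAL,cv2.CHAIN_APPROX_NONE)
    cn=cv2.convexHull(max(cn,key=len))[:,0]
    for z in (.050,):
        w=plane(c,cn[:,0],cn[:,1],z)[:,:2]*1000
        A=np.c_[2*w,np.ones(len(w))];s=np.linalg.lstsq(A,(w**2).sum(1),rcond=None)[0]
        print(n,s[:2].round(1),np.sqrt(s[2]+s[:2]@s[:2]).round(1))
E
```

```text
red px [350, 250, 43, 40, 796] xy mm [467.5 -50.8] size [35.2 35.1] ang 65.4 z 0.0446
yellow px [458, 256, 41, 36, 838] xy mm [ 463.6 -163. ] size [35.9 35.4] ang 79.9 z 0.0446
white px [127, 260, 42, 40, 708] xy mm [455.9 183.8] size [34.2 34.6] ang 52.1 z 0.0448
Y [654.4 149.8] 30.6
G [656.7  49.6] 30.6
R [659.  -50.7] 30.1
W [ 661.2 -150.7] 36.1
```

View pics/sp2.png

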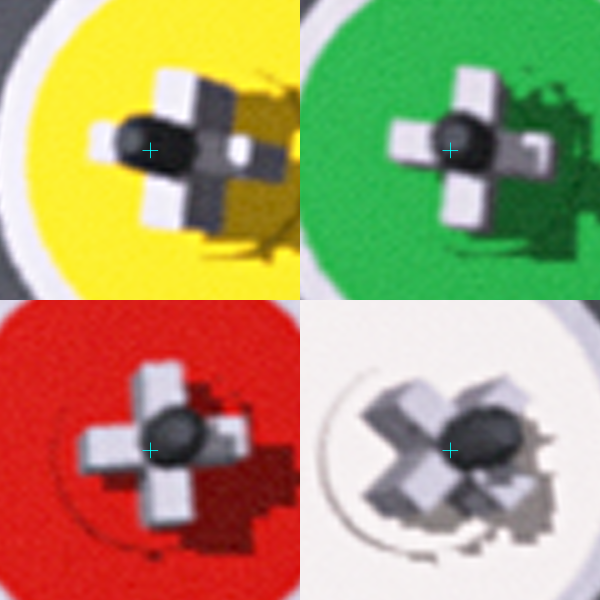

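Emit:
{"op": "play_rows", "data": {
  "deltas": [
    {"x": -75,"y": -50,"z": -60,"wx": 0,"wy": 0,"wz": -10,"fingers": -1},
    {"x": -75,"y": -50,"z": -120,"wx": 0,"wy": 0,"wz": -20,"fingers": -1},
    {"x": -75,"y": -50,"z": -153,"wx": 0,"wy": 0,"wz": -24.6,"fingers": -1},
    {"x": -75,"y": -50,"z": -153,"wx": 0,"wy": 0,"wz": -24.6,"fingers": -1},
    {"x": -75,"y": -50,"z": -153,"wx": 0,"wy": 0,"wz": -24.6,"fingers": -1},
    {"x": -75,"y": -50,"z": -153,"wx": 0,"wy": 0,"wz": -24.6,"fingers": -1}
  ]
}}

```text
time: 3.05
tool_pos: [0.4719, -0.0499, 0.1641]
tcp_rot: [-1.993, 0.429, 1.979]
wrist_force: [0.4, -0.3, 0.6]
width: 0.999
```

```bash
cat > look.py <<'E'
import sys
from hubs import *
def tcp():
    s=monitor.read_state();M=R.from_rotvec(s['tcp_rot']).as_matrix()
    print('t',s['time'],'tcp',(s['tool_pos']*1000).round(1),'jaw ang',np.degrees(np.arctan2(M[1,1],M[0,1])).round(2),'tilt',M[:,0].round(3),'F',s['wrist_force'].round(1),'T',s['torque'].round(2),'w',round(s['width'],3))
    return s,M
if __name__=='__main__':
    tcp();c=shot('wrist',sys.argv[1]+'.png');np.savez(sys.argv[1]+'.npz',**c);hubs(c)
E
python3 look.py w3
```

```text
t 3.05 tcp [471.9 -49.9 164.1] jaw ang -114.4 tilt [ 0.007 -0.001 -1.   ] F [ 0.4 -0.3  0.6] T [-0.03 -0.03  0.03] w 0.999
red px [302, 225, 54, 53, 2058] xy mm [467.1 -51.6] size [33.8 34.8] ang 65.6 z 0.0447
yellow px [468, 150, 65, 68, 2604] xy mm [ 463.3 -163.5] size [35.6 34.9] ang 79.1 z 0.0446
white px [10, 370, 51, 36, 811] xy mm [457.  182.6] size [34.5 31.4] ang 51.9 z 0.0449
```

View pics/w3.png

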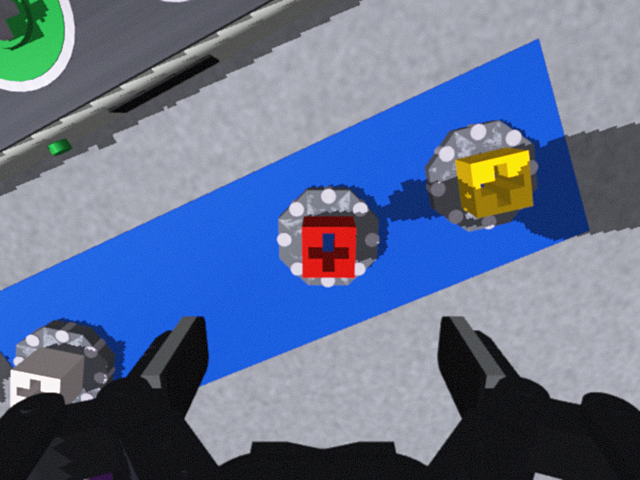

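Emit:
{"op": "play_rows", "data": {
  "deltas": [
    {"x": -1,"y": -1.6,"z": -50,"wx": 0,"wy": 0,"wz": 0.2,"fingers": -1},
    {"x": -1,"y": -1.6,"z": -90,"wx": 0,"wy": 0,"wz": 0.2,"fingers": -1},
    {"x": -1,"y": -1.6,"z": -114,"wx": 0,"wy": 0,"wz": 0.2,"fingers": -1},
    {"x": -1,"y": -1.6,"z": -114,"wx": 0,"wy": 0,"wz": 0.2,"fingers": -1},
    {"x": -1,"y": -1.6,"z": -114,"wx": 0,"wy": 0,"wz": 0.2,"fingers": -1},
    {"x": -1,"y": -1.6,"z": -114,"wx": 0,"wy": 0,"wz": 0.2,"fingers": 1},
    {"x": -1,"y": -1.6,"z": -114,"wx": 0,"wy": 0,"wz": 0.2,"fingers": 1},
    {"x": -1,"y": -1.6,"z": -114,"wx": 0,"wy": 0,"wz": 0.2,"fingers": 1},
    {"x": -1,"y": -1.6,"z": -114,"wx": 0,"wy": 0,"wz": 0.2,"fingers": 1},
    {"x": -1,"y": -1.6,"z": -114,"wx": 0,"wy": 0,"wz": 0.2,"fingers": 1},
    {"x": -1,"y": -1.6,"z": -114,"wx": 0,"wy": 0,"wz": 0.2,"fingers": 1},
    {"x": -1,"y": -1.6,"z": -114,"wx": 0,"wy": 0,"wz": 0.2,"fingers": 1}
  ],
  "grip_force": 60
}}

```text
time: 4.6
tool_pos: [0.4682, -0.0514, 0.0472]
tcp_rot: [-1.989, 0.427, 1.986]
wrist_force: [-0.5, -0.3, 5.7]
width: 0.384
```

```bash
python3 look.py w4
```

```text
t 4.6 tcp [468.2 -51.4  47.2] jaw ang -114.27 tilt [ 0.002 -0.    -1.   ] F [-0.5 -0.3  5.7] T [0.03 0.1  0.04] w 0.384
red px [273, 300, 100, 90, 6622] xy mm [468.4 -51.7] size [34.  35.7] ang 65.8 z 0.0446
yellow px [585, 181, 55, 111, 4630] xy mm [ 465.7 -153. ] size [16.4 35.5] ang 79.2 z 0.0445
```

View pics/w4.png

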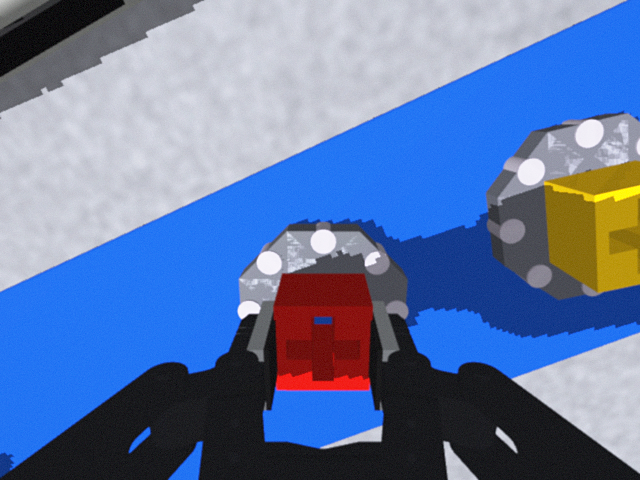

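Emit:
{"op": "play_rows", "data": {
  "deltas": [
    {"x": 0,"y": 0,"z": 40,"wx": 0,"wy": 0,"wz": 0,"fingers": 1},
    {"x": 0,"y": 0,"z": 90,"wx": 0,"wy": 0,"wz": 5,"fingers": 1},
    {"x": 40,"y": 0,"z": 140,"wx": 0,"wy": 0,"wz": 14,"fingers": 1},
    {"x": 90,"y": 0,"z": 150,"wx": 0,"wy": 0,"wz": 23,"fingers": 1},
    {"x": 130,"y": 0,"z": 150,"wx": 0,"wy": 0,"wz": 29.3,"fingers": 1},
    {"x": 130,"y": 0,"z": 150,"wx": 0,"wy": 0,"wz": 29.3,"fingers": 1},
    {"x": 130,"y": 0,"z": 150,"wx": 0,"wy": 0,"wz": 29.3,"fingers": 1},
    {"x": 130,"y": 0,"z": 150,"wx": 0,"wy": 0,"wz": 29.3,"fingers": 1}
  ]
}}

```text
time: 5.65
tool_pos: [0.5957, -0.0511, 0.1954]
tcp_rot: [2.175, 0.095, -2.179]
wrist_force: [-0.3, -0.4, -1.5]
width: 0.387
```

```bash
cat > spin.py <<'E'
import sys
from hubs import *
from look import tcp
tag=sys.argv[1]; names=sys.argv[2:]
SP={'Y':(.6544,.1498),'G':(.6567,.0496),'R':(.659,-.0507),'W':(.6612,-.1507)}
s,M=tcp();c=shot('wrist',tag+'.png');np.savez(tag+'.npz',**c)
t=[]
for n in names:
    x,y=SP[n]
    for z in (.072,.086):
        i=rect(c,x,y,z,20,None,0.1);cv2.line(i,(200,185),(200,215),(0,255,255));cv2.line(i,(185,200),(215,200),(0,255,255));t.append(i)
cv2.imwrite('pics/'+tag+'r.png',cv2.resize(np.hstack(t),None,fx=min(1,800/400/len(t)),fy=min(1,800/400/len(t)),interpolation=cv2.INTER_AREA)[:,:,::-1])
E
python3 spin.py w5 R
```

```text
t 5.65 tcp [595.7 -51.1 195.4] jaw ang -85.0 tilt [-0.002  0.    -1.   ] F [-0.3 -0.4 -1.5] T [0.01 0.01 0.  ] w 0.387
```

View pics/w5.png

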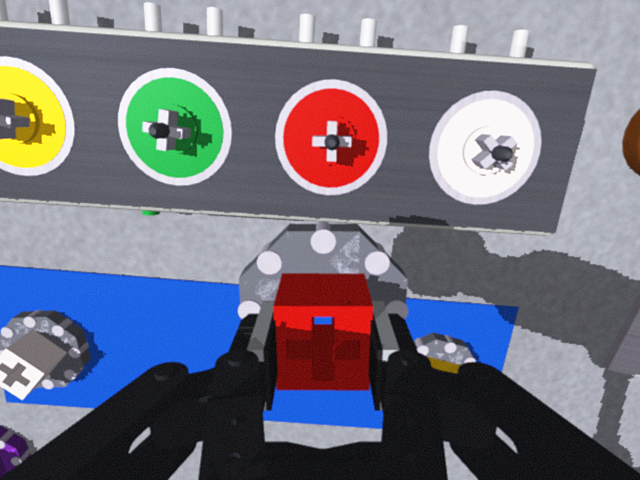

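View pics/w5r.png

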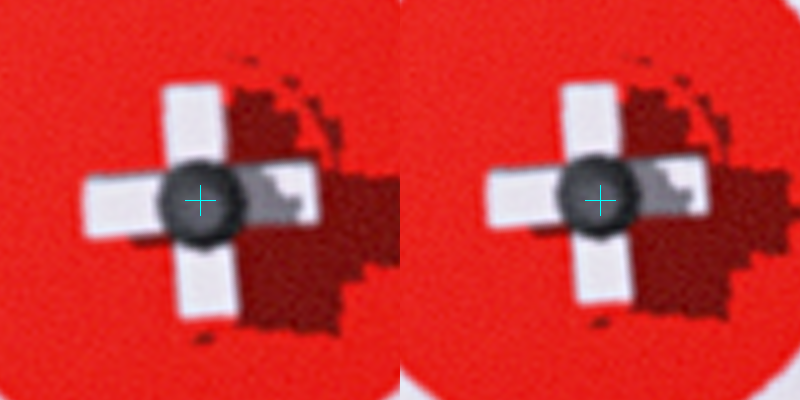

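Emit:
{"op": "play_rows", "data": {
  "deltas": [
    {"x": 50,"y": 0.5,"z": -10,"wx": 0,"wy": 0,"wz": -1,"fingers": 1},
    {"x": 62,"y": 0.5,"z": -40,"wx": 0,"wy": 0,"wz": -1,"fingers": 1},
    {"x": 62,"y": 0.5,"z": -46,"wx": 0,"wy": 0,"wz": -1,"fingers": 1},
    {"x": 62,"y": 0.5,"z": -46,"wx": 0,"wy": 0,"wz": -1,"fingers": 1},
    {"x": 62,"y": 0.5,"z": -46,"wx": 0,"wy": 0,"wz": -1,"fingers": 1},
    {"x": 62,"y": 0.5,"z": -46,"wx": 0,"wy": 0,"wz": -1,"fingers": 1}
  ]
}}

```text
time: 6.45
tool_pos: [0.6596, -0.0508, 0.1518]
tcp_rot: [2.188, 0.076, -2.183]
wrist_force: [-1.0, -0.2, -2.4]
width: 0.383
```

```bash
python3 look.py w6
```

```text
t 6.45 tcp [659.6 -50.8 151.8] jaw ang -85.98 tilt [ 0.002 -0.    -1.   ] F [-1.  -0.2 -2.4] T [ 0.03  0.01 -0.02] w 0.383
```

View pics/w6.png

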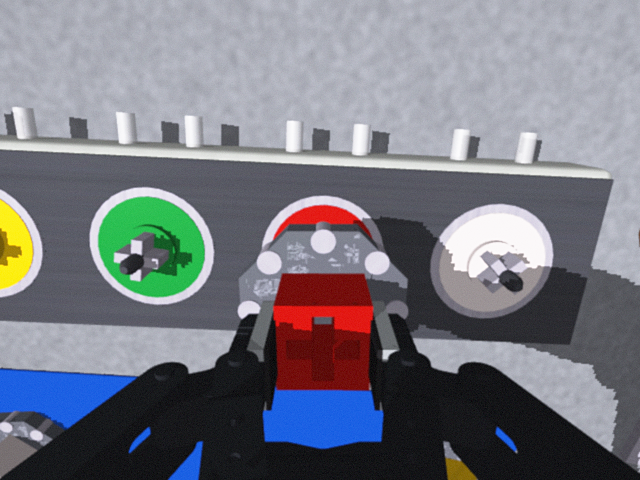

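Emit:
{"op": "play_rows", "data": {
  "deltas": [
    {"x": 0,"y": 0,"z": -12,"wx": 0,"wy": 0,"wz": 0,"fingers": 1},
    {"x": 0,"y": 0,"z": -22,"wx": 0,"wy": 0,"wz": 0,"fingers": 1},
    {"x": 0,"y": 0,"z": -30,"wx": 0,"wy": 0,"wz": 0,"fingers": 1},
    {"x": 0,"y": 0,"z": -34,"wx": 0,"wy": 0,"wz": 0,"fingers": 1},
    {"x": 0,"y": 0,"z": -36,"wx": 0,"wy": 0,"wz": 0,"fingers": 1},
    {"x": 0,"y": 0,"z": -36,"wx": 0,"wy": 0,"wz": 0,"fingers": 1}
  ]
}}

```text
time: 7.25
tool_pos: [0.6593, -0.0507, 0.114]
tcp_rot: [2.185, 0.077, -2.186]
wrist_force: [-0.8, 0.3, -2.0]
width: 0.384
```

```bash
python3 -c "from look import tcp;tcp()"
```

```text
t 7.25 tcp [659.3 -50.7 114. ] jaw ang -85.97 tilt [-0.  0. -1.] F [-0.8  0.3 -2. ] T [ 0.02 -0.03  0.05] w 0.384
```

Emit:
{"op": "play_rows", "data": {
  "deltas": [
    {"x": 0,"y": 0,"z": -5,"wx": 0,"wy": 0,"wz": 0,"fingers": 1},
    {"x": 0,"y": 0,"z": -10,"wx": 0,"wy": 0,"wz": 0,"fingers": 1},
    {"x": 0,"y": 0,"z": -14,"wx": 0,"wy": 0,"wz": 0,"fingers": 1},
    {"x": 0,"y": 0,"z": -15,"wx": 0,"wy": 0,"wz": 0,"fingers": 1},
    {"x": 0,"y": 0,"z": -15,"wx": 0,"wy": 0,"wz": 0,"fingers": 1}
  ]
}}

```text
time: 7.88
tool_pos: [0.6591, -0.0507, 0.1002]
tcp_rot: [2.185, 0.077, -2.186]
wrist_force: [-3.5, 0.7, 5.7]
width: 0.386
```

```bash
python3 look.py w7; python3 -c "
from hubs import *
c=dict(np.load('w7.npz'));hubs(c,0.098,(.6,.72,-.3,.3))"
```

```text
t 7.875 tcp [659.1 -50.7 100.2] jaw ang -85.96 tilt [-0.001  0.    -1.   ] F [-3.5  0.7  5.7] T [ 0.03  0.69 -0.01] w 0.386
red px [273, 300, 101, 90, 6639] xy mm [659.3 -50.8] size [35.7 34.4] ang 4.1 z 0.0976
```

View pics/w7.png

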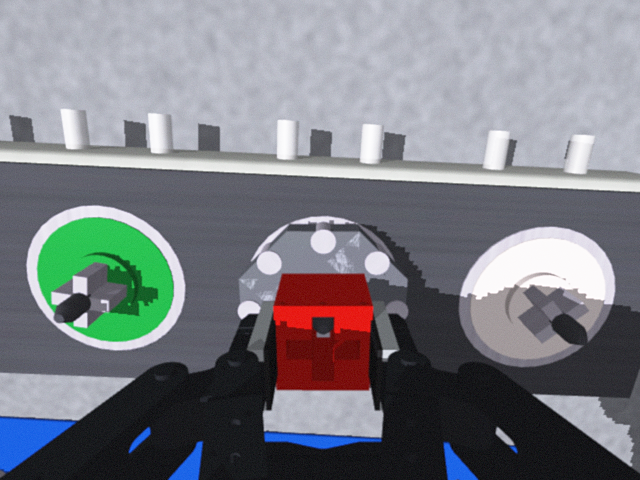

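Emit:
{"op": "play_rows", "data": {
  "deltas": [
    {"x": 0,"y": 0,"z": 0,"wx": 0,"wy": 0,"wz": 0,"fingers": -1},
    {"x": 0,"y": 0,"z": 1,"wx": 0,"wy": 0,"wz": 0,"fingers": -1},
    {"x": 0,"y": 0,"z": 1,"wx": 0,"wy": 0,"wz": 0,"fingers": -1},
    {"x": 0,"y": 0,"z": 1,"wx": 0,"wy": 0,"wz": 0,"fingers": -1},
    {"x": 0,"y": 0,"z": 1,"wx": 0,"wy": 0,"wz": 0,"fingers": -1},
    {"x": 0,"y": 0,"z": 50,"wx": 0,"wy": 0,"wz": 0,"fingers": -1},
    {"x": 0,"y": 0,"z": 105,"wx": 0,"wy": 0,"wz": 0,"fingers": -1},
    {"x": -40,"y": -30,"z": 105,"wx": 0,"wy": 0,"wz": -5,"fingers": -1},
    {"x": -40,"y": -30,"z": 105,"wx": 0,"wy": 0,"wz": -5,"fingers": -1},
    {"x": -40,"y": -30,"z": 105,"wx": 0,"wy": 0,"wz": -5,"fingers": -1}
  ]
}}

```text
time: 9.18
tool_pos: [0.6192, -0.0807, 0.2041]
tcp_rot: [-2.213, 0.019, 2.213]
wrist_force: [-0.0, -0.1, -0.6]
width: 0.999
```

```bash
python3 spin.py w8 W Y;  python3 -c "
from hubs import *
c=dict(np.load('w8.npz'));hubs(c,0.098,(.6,.72,-.3,.3));hubs(c)"
```

```text
t 9.175 tcp [619.2 -80.7 204.1] jaw ang -90.98 tilt [ 0.  0. -1.] F [-0.  -0.1 -0.6] T [ 0.04 -0.01 -0.03] w 0.999
red px [236, 155, 66, 64, 2604] xy mm [658.2 -50.9] size [34.4 34.3] ang 3.8 z 0.0977
yellow px [400, 382, 49, 42, 1260] xy mm [ 464.7 -163.5] size [35.8 37.5] ang 78.6 z 0.0445
white px [0, 395, 17, 22, 178] xy mm [468.8 191. ] size [ 9.7 24.8] ang 40.7 z 0.0449
```

View pics/w8.png

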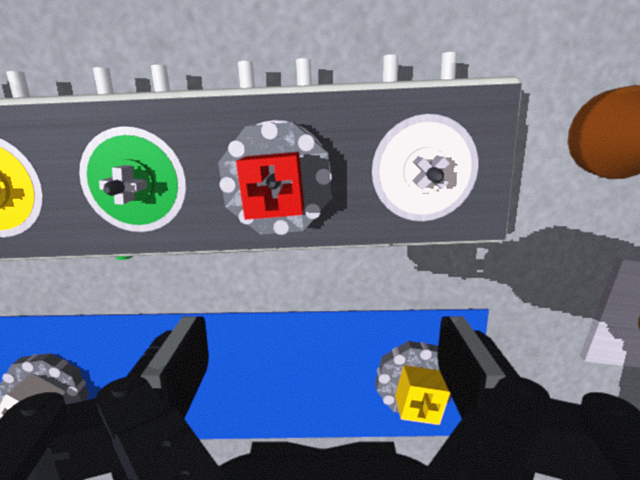

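View pics/w8r.png

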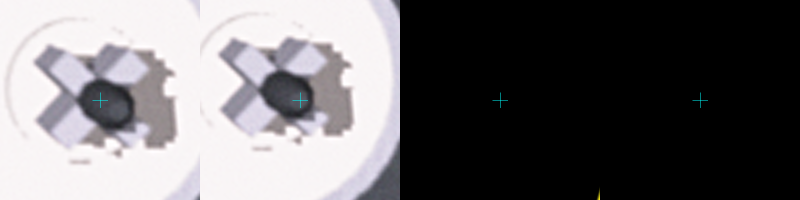

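Emit:
{"op": "play_rows", "data": {
  "deltas": [
    {"x": -50,"y": -27,"z": 0,"wx": 0,"wy": 0,"wz": -4,"fingers": -1},
    {"x": -100,"y": -55,"z": -10,"wx": 0,"wy": 0,"wz": -8,"fingers": -1},
    {"x": -155,"y": -82.5,"z": -44,"wx": 0,"wy": 0,"wz": -10,"fingers": -1},
    {"x": -155,"y": -82.5,"z": -44,"wx": 0,"wy": 0,"wz": -10,"fingers": -1},
    {"x": -155,"y": -82.5,"z": -44,"wx": 0,"wy": 0,"wz": -10,"fingers": -1},
    {"x": -155,"y": -82.5,"z": -44,"wx": 0,"wy": 0,"wz": -10,"fingers": -1},
    {"x": -155,"y": -82.5,"z": -44,"wx": 0,"wy": 0,"wz": -10,"fingers": -1}
  ]
}}

```text
time: 10.1
tool_pos: [0.4663, -0.1631, 0.1613]
tcp_rot: [-2.124, 0.203, 2.12]
wrist_force: [-0.5, -0.5, 0.0]
width: 0.997
```

```bash
python3 look.py w9
```

```text
t 10.1 tcp [ 466.3 -163.1  161.3] jaw ang -100.89 tilt [ 0.002 -0.001 -1.   ] F [-0.5 -0.5  0. ] T [ 0.    0.04 -0.03] w 0.997
yellow px [298, 224, 56, 53, 2097] xy mm [ 463.4 -164.4] size [34.  34.3] ang 79.1 z 0.0447
```

Emit:
{"op": "play_rows", "data": {
  "deltas": [
    {"x": 0,"y": -0.8,"z": -50,"wx": 0,"wy": 0,"wz": 0,"fingers": -1},
    {"x": 0,"y": -0.8,"z": -90,"wx": 0,"wy": 0,"wz": 0,"fingers": -1},
    {"x": 0,"y": -0.8,"z": -113,"wx": 0,"wy": 0,"wz": 0,"fingers": -1},
    {"x": 0,"y": -0.8,"z": -113,"wx": 0,"wy": 0,"wz": 0,"fingers": -1},
    {"x": 0,"y": -0.8,"z": -113,"wx": 0,"wy": 0,"wz": 0,"fingers": -1},
    {"x": 0,"y": -0.8,"z": -113,"wx": 0,"wy": 0,"wz": 0,"fingers": 1},
    {"x": 0,"y": -0.8,"z": -113,"wx": 0,"wy": 0,"wz": 0,"fingers": 1},
    {"x": 0,"y": -0.8,"z": -113,"wx": 0,"wy": 0,"wz": 0,"fingers": 1},
    {"x": 0,"y": -0.8,"z": -113,"wx": 0,"wy": 0,"wz": 0,"fingers": 1},
    {"x": 0,"y": -0.8,"z": -113,"wx": 0,"wy": 0,"wz": 0,"fingers": 1},
    {"x": 0,"y": -0.8,"z": -113,"wx": 0,"wy": 0,"wz": 0,"fingers": 1}
  ]
}}

```text
time: 11.52
tool_pos: [0.4652, -0.1644, 0.0483]
tcp_rot: [-2.123, 0.204, 2.119]
wrist_force: [0.4, 0.7, 5.8]
width: 0.383
```

```bash
python3 look.py w10
```

```text
t 11.525 tcp [ 465.2 -164.4   48.3] jaw ang -100.97 tilt [ 0.002 -0.001 -1.   ] F [0.4 0.7 5.8] T [-0.    0.11 -0.07] w 0.383
yellow px [273, 301, 100, 90, 6493] xy mm [ 464.4 -164.4] size [34.3 36. ] ang 79.0 z 0.0447
```

Emit:
{"op": "play_rows", "data": {
  "deltas": [
    {"x": 0,"y": 0,"z": 50,"wx": 0,"wy": 0,"wz": 0,"fingers": 1},
    {"x": 0,"y": 0,"z": 100,"wx": 0,"wy": 0,"wz": 3,"fingers": 1},
    {"x": 20,"y": 40,"z": 150,"wx": 0,"wy": 0,"wz": 6,"fingers": 1},
    {"x": 40,"y": 95,"z": 150,"wx": 0,"wy": 0,"wz": 6,"fingers": 1},
    {"x": 60,"y": 150,"z": 150,"wx": 0,"wy": 0,"wz": 6,"fingers": 1},
    {"x": 80,"y": 205,"z": 150,"wx": 0,"wy": 0,"wz": 6,"fingers": 1},
    {"x": 105,"y": 260,"z": 150,"wx": 0,"wy": 0,"wz": 6,"fingers": 1},
    {"x": 126,"y": 314,"z": 150,"wx": 0,"wy": 0,"wz": 6,"fingers": 1},
    {"x": 126,"y": 314,"z": 150,"wx": 0,"wy": 0,"wz": 6,"fingers": 1},
    {"x": 126,"y": 314,"z": 150,"wx": 0,"wy": 0,"wz": 6,"fingers": 1},
    {"x": 126,"y": 314,"z": 150,"wx": 0,"wy": 0,"wz": 6,"fingers": 1},
    {"x": 126,"y": 314,"z": 150,"wx": 0,"wy": 0,"wz": 6,"fingers": 1}
  ]
}}

```text
time: 13.08
tool_pos: [0.59, 0.1487, 0.1972]
tcp_rot: [-2.176, 0.096, 2.177]
wrist_force: [0.2, 0.5, -2.0]
width: 0.379
```

```bash
python3 spin.py w11 Y; python3 -c "
from hubs import *
c=dict(np.load('w11.npz'));hubs(c,0.193,(.5,.72,-.3,.3));hubs(c)"
```

```text
t 13.075 tcp [590.  148.7 197.2] jaw ang -95.07 tilt [-0. -0. -1.] F [ 0.2  0.5 -2. ] T [-0.02 -0.01  0.01] w 0.379
yellow px [273, 300, 100, 91, 6639] xy mm [588.7 148.7] size [34.5 36.7] ang 85.0 z 0.1935
white px [274, 391, 44, 25, 526] xy mm [445.  183.8] size [35.4 23.7] ang 85.0 z 0.0447
```

View pics/w11.png

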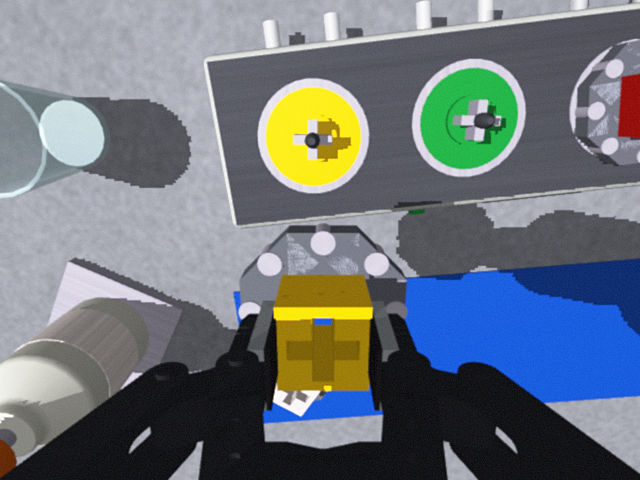

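View pics/w11r.png

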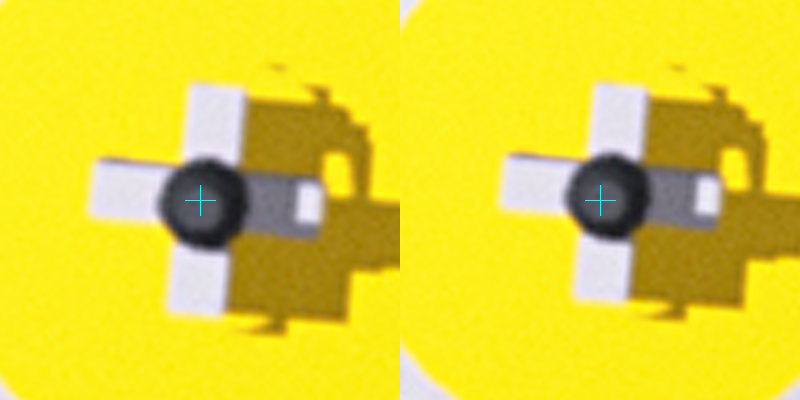

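Emit:
{"op": "play_rows", "data": {
  "deltas": [
    {"x": 50,"y": 0.4,"z": -10,"wx": 0,"wy": 0,"wz": 0,"fingers": 1},
    {"x": 65,"y": 0.4,"z": -40,"wx": 0,"wy": 0,"wz": 0,"fingers": 1},
    {"x": 65,"y": 0.4,"z": -45,"wx": 0,"wy": 0,"wz": 0,"fingers": 1},
    {"x": 65,"y": 0.4,"z": -45,"wx": 0,"wy": 0,"wz": 0,"fingers": 1},
    {"x": 65,"y": 0.4,"z": -45,"wx": 0,"wy": 0,"wz": 0,"fingers": 1},
    {"x": 65,"y": 0.4,"z": -45,"wx": 0,"wy": 0,"wz": 0,"fingers": 1},
    {"x": 65,"y": 0.4,"z": -45,"wx": 0,"wy": 0,"wz": 0,"fingers": 1}
  ]
}}

```text
time: 14.0
tool_pos: [0.6555, 0.1506, 0.1533]
tcp_rot: [-2.179, 0.094, 2.175]
wrist_force: [-0.1, 0.9, -1.7]
width: 0.381
```

```bash
python3 -c "from look import tcp;tcp()"
```

```text
t 14.0 tcp [655.5 150.6 153.3] jaw ang -94.96 tilt [ 0.001  0.    -1.   ] F [-0.1  0.9 -1.7] T [-0.03 -0.    0.03] w 0.381
```

Correct y by −1.3 and descend part-way.

Emit:
{"op": "play_rows", "data": {
  "deltas": [
    {"x": 0,"y": -1.3,"z": -6,"wx": 0,"wy": 0,"wz": 0,"fingers": 1},
    {"x": 0,"y": -1.3,"z": -10,"wx": 0,"wy": 0,"wz": 0,"fingers": 1},
    {"x": 0,"y": -1.3,"z": -20,"wx": 0,"wy": 0,"wz": 0,"fingers": 1},
    {"x": 0,"y": -1.3,"z": -29,"wx": 0,"wy": 0,"wz": 0,"fingers": 1},
    {"x": 0,"y": -1.3,"z": -34,"wx": 0,"wy": 0,"wz": 0,"fingers": 1},
    {"x": 0,"y": -1.3,"z": -36,"wx": 0,"wy": 0,"wz": 0,"fingers": 1},
    {"x": 0,"y": -1.3,"z": -36,"wx": 0,"wy": 0,"wz": 0,"fingers": 1}
  ]
}}

```text
time: 14.88
tool_pos: [0.6555, 0.1491, 0.1162]
tcp_rot: [-2.178, 0.094, 2.177]
wrist_force: [-0.7, -0.4, -2.2]
width: 0.382
```

```bash
python3 -c "from look import tcp;tcp()"
```

```text
t 14.875 tcp [655.5 149.1 116.2] jaw ang -94.97 tilt [ 0. -0. -1.] F [-0.7 -0.4 -2.2] T [ 0.03 -0.06  0.02] w 0.382
```

Emit:
{"op": "play_rows", "data": {
  "deltas": [
    {"x": 0,"y": 0,"z": -5,"wx": 0,"wy": 0,"wz": 0,"fingers": 1},
    {"x": 0,"y": 0,"z": -10,"wx": 0,"wy": 0,"wz": 0,"fingers": 1},
    {"x": 0,"y": 0,"z": -14,"wx": 0,"wy": 0,"wz": 0,"fingers": 1},
    {"x": 0,"y": 0,"z": -15.5,"wx": 0,"wy": 0,"wz": 0,"fingers": 1},
    {"x": 0,"y": 0,"z": -15.5,"wx": 0,"wy": 0,"wz": 0,"fingers": 1},
    {"x": 0,"y": 0,"z": -15.5,"wx": 0,"wy": 0,"wz": 0,"fingers": 1}
  ]
}}

```text
time: 15.62
tool_pos: [0.6556, 0.149, 0.1013]
tcp_rot: [-2.178, 0.094, 2.176]
wrist_force: [-1.6, -1.0, 3.4]
width: 0.381
```

```bash
python3 look.py w12; python3 -c "
from hubs import *
c=dict(np.load('w12.npz'));hubs(c,0.098,(.6,.72,-.3,.3))"
```

```text
t 15.625 tcp [655.6 149.  101.3] jaw ang -94.97 tilt [ 0.001 -0.    -1.   ] F [-1.6 -1.   3.4] T [-0.19  0.13 -0.04] w 0.381
yellow px [273, 301, 100, 90, 6435] xy mm [654.6 149. ] size [34.3 36.1] ang 85.1 z 0.0976
```

Emit:
{"op": "play_rows", "data": {
  "deltas": [
    {"x": 0,"y": 0,"z": 0,"wx": 0,"wy": 0,"wz": 0,"fingers": -1},
    {"x": 0,"y": 0,"z": 1,"wx": 0,"wy": 0,"wz": 0,"fingers": -1},
    {"x": 0,"y": 0,"z": 1,"wx": 0,"wy": 0,"wz": 0,"fingers": -1},
    {"x": 0,"y": 0,"z": 1,"wx": 0,"wy": 0,"wz": 0,"fingers": -1},
    {"x": 0,"y": 0,"z": 1,"wx": 0,"wy": 0,"wz": 0,"fingers": -1},
    {"x": 0,"y": 0,"z": 50,"wx": 0,"wy": 0,"wz": 0,"fingers": -1},
    {"x": -20,"y": 0,"z": 105,"wx": 0,"wy": 0,"wz": 10,"fingers": -1},
    {"x": -60,"y": 10,"z": 105,"wx": 0,"wy": 0,"wz": 20,"fingers": -1},
    {"x": -110,"y": 20,"z": 105,"wx": 0,"wy": 0,"wz": 30,"fingers": -1},
    {"x": -160,"y": 34,"z": 100,"wx": 0,"wy": 0,"wz": 40,"fingers": -1},
    {"x": -199,"y": 34,"z": 60,"wx": 0,"wy": 0,"wz": 50,"fingers": -1},
    {"x": -199,"y": 34,"z": 60,"wx": 0,"wy": 0,"wz": 57,"fingers": -1},
    {"x": -199,"y": 34,"z": 60,"wx": 0,"wy": 0,"wz": 57,"fingers": -1},
    {"x": -199,"y": 34,"z": 60,"wx": 0,"wy": 0,"wz": 57,"fingers": -1},
    {"x": -199,"y": 34,"z": 60,"wx": 0,"wy": 0,"wz": 57,"fingers": -1}
  ]
}}

```text
time: 17.55
tool_pos: [0.4578, 0.1833, 0.1619]
tcp_rot: [1.681, 0.818, -1.677]
wrist_force: [-0.0, 0.2, -0.3]
width: 0.999
```

```bash
python3 look.py w13;python3 -c "
from hubs import *
c=shot('scene','s13.png')
c=shot('top','t13.png')"
```

```text
t 17.55 tcp [457.8 183.3 161.9] jaw ang -38.06 tilt [ 0.002  0.001 -1.   ] F [-0.   0.2 -0.3] T [-0.07  0.05  0.04] w 0.999
white px [292, 220, 56, 53, 2125] xy mm [456.1 184.8] size [34.2 33.9] ang 51.9 z 0.0446
```

View pics/w13.png

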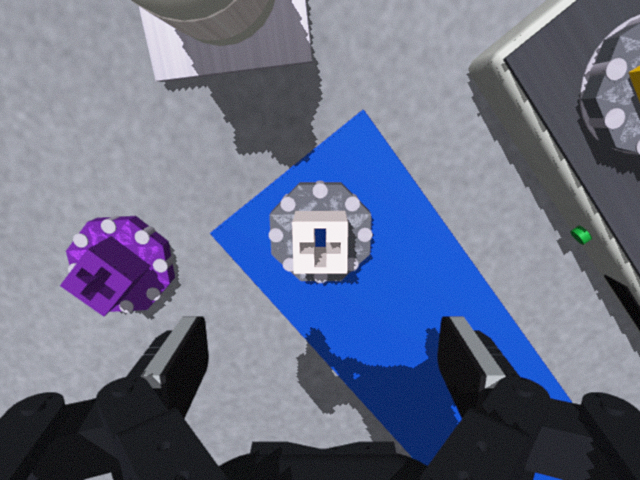

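View pics/s13.png

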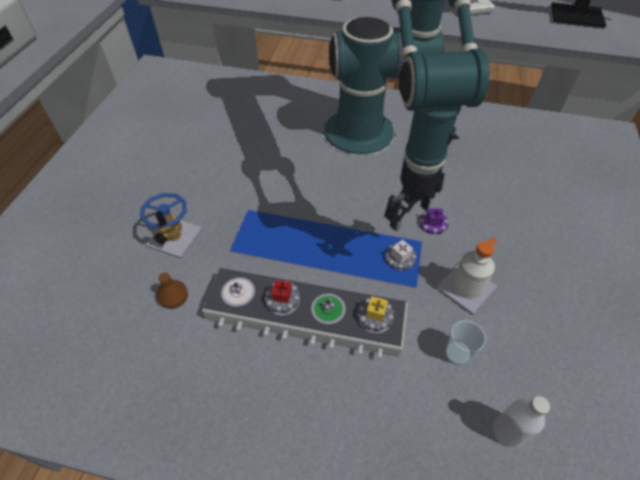

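Emit:
{"op": "play_rows", "data": {
  "deltas": [
    {"x": 0,"y": 1.1,"z": -50,"wx": 0,"wy": 0,"wz": 0,"fingers": -1},
    {"x": 0,"y": 1.1,"z": -90,"wx": 0,"wy": 0,"wz": 0,"fingers": -1},
    {"x": 0,"y": 1.1,"z": -114,"wx": 0,"wy": 0,"wz": 0,"fingers": -1},
    {"x": 0,"y": 1.1,"z": -114,"wx": 0,"wy": 0,"wz": 0,"fingers": -1},
    {"x": 0,"y": 1.1,"z": -114,"wx": 0,"wy": 0,"wz": 0,"fingers": -1},
    {"x": 0,"y": 1.1,"z": -114,"wx": 0,"wy": 0,"wz": 0,"fingers": 1},
    {"x": 0,"y": 1.1,"z": -114,"wx": 0,"wy": 0,"wz": 0,"fingers": 1},
    {"x": 0,"y": 1.1,"z": -114,"wx": 0,"wy": 0,"wz": 0,"fingers": 1},
    {"x": 0,"y": 1.1,"z": -114,"wx": 0,"wy": 0,"wz": 0,"fingers": 1},
    {"x": 0,"y": 1.1,"z": -114,"wx": 0,"wy": 0,"wz": 0,"fingers": 1},
    {"x": 0,"y": 1.1,"z": -114,"wx": 0,"wy": 0,"wz": 0,"fingers": 1}
  ]
}}

```text
time: 19.08
tool_pos: [0.4572, 0.1845, 0.0478]
tcp_rot: [1.68, 0.819, -1.677]
wrist_force: [-0.6, 0.4, 6.2]
width: 0.38
```

```bash
python3 look.py w14
```

```text
t 19.075 tcp [457.2 184.5  47.8] jaw ang -37.97 tilt [ 0.002  0.001 -1.   ] F [-0.6  0.4  6.2] T [ 0.    0.15 -0.06] w 0.38
white px [273, 299, 100, 90, 4805] xy mm [457.2 185.1] size [35.8 34.1] ang 52.0 z 0.0446
```

Emit:
{"op": "play_rows", "data": {
  "deltas": [
    {"x": 0,"y": 0,"z": 50,"wx": 0,"wy": 0,"wz": 0,"fingers": 1},
    {"x": 0,"y": 0,"z": 100,"wx": 0,"wy": 0,"wz": 0,"fingers": 1},
    {"x": 20,"y": -40,"z": 150,"wx": 0,"wy": 0,"wz": -7,"fingers": 1},
    {"x": 40,"y": -95,"z": 150,"wx": 0,"wy": 0,"wz": -7,"fingers": 1},
    {"x": 60,"y": -150,"z": 150,"wx": 0,"wy": 0,"wz": -7,"fingers": 1},
    {"x": 80,"y": -205,"z": 150,"wx": 0,"wy": 0,"wz": -7,"fingers": 1},
    {"x": 105,"y": -260,"z": 150,"wx": 0,"wy": 0,"wz": -7,"fingers": 1},
    {"x": 130,"y": -315,"z": 150,"wx": 0,"wy": 0,"wz": -7,"fingers": 1},
    {"x": 158,"y": -365,"z": 150,"wx": 0,"wy": 0,"wz": -7,"fingers": 1},
    {"x": 158,"y": -381,"z": 150,"wx": 0,"wy": 0,"wz": -7,"fingers": 1},
    {"x": 158,"y": -381,"z": 150,"wx": 0,"wy": 0,"wz": -7,"fingers": 1},
    {"x": 158,"y": -381,"z": 150,"wx": 0,"wy": 0,"wz": -7,"fingers": 1},
    {"x": 158,"y": -381,"z": 150,"wx": 0,"wy": 0,"wz": -7,"fingers": 1},
    {"x": 158,"y": -381,"z": 150,"wx": 0,"wy": 0,"wz": -7,"fingers": 1}
  ]
}}

```text
time: 20.88
tool_pos: [0.6142, -0.1956, 0.1971]
tcp_rot: [1.759, 0.73, -1.758]
wrist_force: [0.8, -0.5, -2.2]
width: 0.381
```

```bash
python3 spin.py w15 W; python3 -c "
from hubs import *
c=dict(np.load('w15.npz'));hubs(c,0.193,(.5,.72,-.3,.3))"
```

```text
t 20.875 tcp [ 614.2 -195.6  197.1] jaw ang -44.88 tilt [ 0.  0. -1.] F [ 0.8 -0.5 -2.2] T [-0.01  0.01  0.  ] w 0.381
white px [273, 297, 100, 92, 4773] xy mm [ 613.9 -195.3] size [36.9 34.4] ang 44.9 z 0.1938
```

View pics/w15.png

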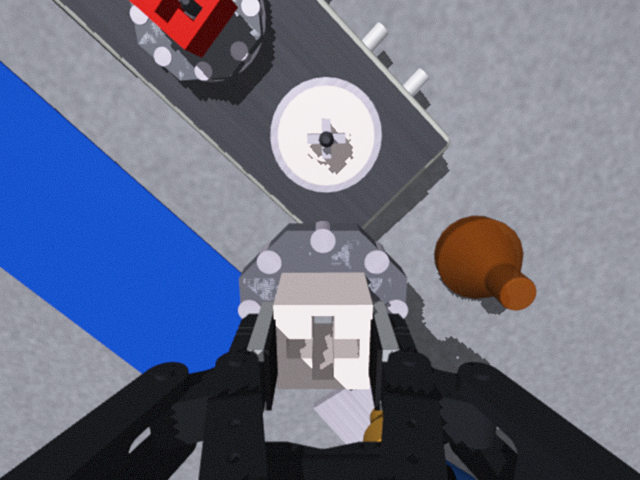

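View pics/w15r.png

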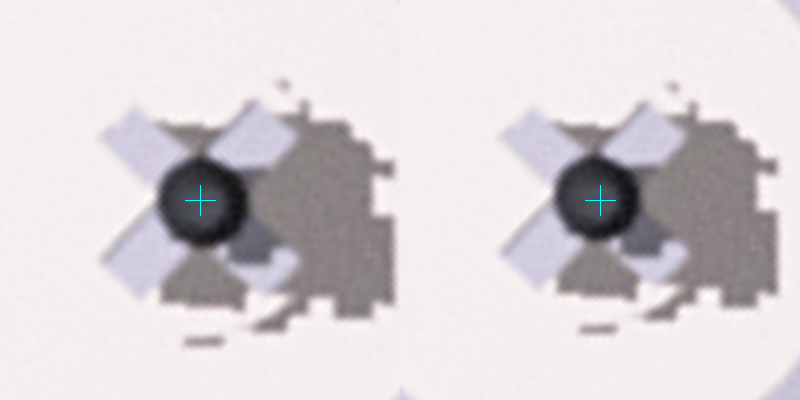

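Emit:
{"op": "play_rows", "data": {
  "deltas": [
    {"x": 30,"y": 30,"z": -10,"wx": 0,"wy": 0,"wz": 0.8,"fingers": 1},
    {"x": 47,"y": 45,"z": -40,"wx": 0,"wy": 0,"wz": 0.8,"fingers": 1},
    {"x": 47,"y": 45,"z": -45,"wx": 0,"wy": 0,"wz": 0.8,"fingers": 1},
    {"x": 47,"y": 45,"z": -45,"wx": 0,"wy": 0,"wz": 0.8,"fingers": 1},
    {"x": 47,"y": 45,"z": -45,"wx": 0,"wy": 0,"wz": 0.8,"fingers": 1},
    {"x": 47,"y": 45,"z": -45,"wx": 0,"wy": 0,"wz": 0.8,"fingers": 1},
    {"x": 47,"y": 45,"z": -45,"wx": 0,"wy": 0,"wz": 0.8,"fingers": 1}
  ]
}}

```text
time: 21.8
tool_pos: [0.6615, -0.1524, 0.1527]
tcp_rot: [1.752, 0.739, -1.75]
wrist_force: [-0.3, -0.6, -1.4]
width: 0.381
```

```bash
python3 -c "from look import tcp;tcp()"
```

```text
t 21.8 tcp [ 661.5 -152.4  152.7] jaw ang -44.21 tilt [ 0.001 -0.    -1.   ] F [-0.3 -0.6 -1.4] T [ 0.06 -0.02 -0.02] w 0.381
```

Emit:
{"op": "play_rows", "data": {
  "deltas": [
    {"x": 0,"y": 1.4,"z": -6,"wx": 0,"wy": 0,"wz": 0,"fingers": 1},
    {"x": 0,"y": 1.4,"z": -10,"wx": 0,"wy": 0,"wz": 0,"fingers": 1},
    {"x": 0,"y": 1.4,"z": -20,"wx": 0,"wy": 0,"wz": 0,"fingers": 1},
    {"x": 0,"y": 1.4,"z": -29,"wx": 0,"wy": 0,"wz": 0,"fingers": 1},
    {"x": 0,"y": 1.4,"z": -34,"wx": 0,"wy": 0,"wz": 0,"fingers": 1},
    {"x": 0,"y": 1.4,"z": -36,"wx": 0,"wy": 0,"wz": 0,"fingers": 1},
    {"x": 0,"y": 1.4,"z": -36,"wx": 0,"wy": 0,"wz": 0,"fingers": 1}
  ]
}}

```text
time: 22.68
tool_pos: [0.6612, -0.1504, 0.1156]
tcp_rot: [1.75, 0.74, -1.751]
wrist_force: [-0.4, -0.4, -1.9]
width: 0.377
```

```bash
python3 -c "from look import tcp;tcp()"
```

```text
t 22.675 tcp [ 661.2 -150.4  115.6] jaw ang -44.17 tilt [-0.  0. -1.] F [-0.4 -0.4 -1.9] T [ 0.02  0.01 -0.01] w 0.377
```

Emit:
{"op": "play_rows", "data": {
  "deltas": [
    {"x": 0,"y": 0,"z": -5,"wx": 0,"wy": 0,"wz": 0,"fingers": 1},
    {"x": 0,"y": 0,"z": -10,"wx": 0,"wy": 0,"wz": 0,"fingers": 1},
    {"x": 0,"y": 0,"z": -14,"wx": 0,"wy": 0,"wz": 0,"fingers": 1},
    {"x": 0,"y": 0,"z": -15.5,"wx": 0,"wy": 0,"wz": 0,"fingers": 1},
    {"x": 0,"y": 0,"z": -15.5,"wx": 0,"wy": 0,"wz": 0,"fingers": 1},
    {"x": 0,"y": 0,"z": -15.5,"wx": 0,"wy": 0,"wz": 0,"fingers": 1}
  ]
}}

```text
time: 23.42
tool_pos: [0.6612, -0.1504, 0.1008]
tcp_rot: [1.75, 0.74, -1.751]
wrist_force: [-3.9, 0.0, 4.3]
width: 0.38
```

```bash
python3 look.py w16; python3 -c "
from hubs import *
c=dict(np.load('w16.npz'));hubs(c,0.098,(.6,.72,-.3,.3))"
```

```text
t 23.425 tcp [ 661.2 -150.4  100.8] jaw ang -44.17 tilt [-0.  0. -1.] F [-3.9  0.   4.3] T [ 0.13  0.54 -0.03] w 0.38
red px [9, 59, 161, 163, 11085] xy mm [658.8 -51.4] size [35.4 35.1] ang 3.9 z 0.0976
white px [273, 299, 100, 90, 4566] xy mm [ 661.2 -149.9] size [35.8 34.1] ang 45.9 z 0.0976
```

Emit:
{"op": "play_rows", "data": {
  "deltas": [
    {"x": 0,"y": 0,"z": 0,"wx": 0,"wy": 0,"wz": 0,"fingers": -1},
    {"x": 0,"y": 0,"z": 1,"wx": 0,"wy": 0,"wz": 0,"fingers": -1},
    {"x": 0,"y": 0,"z": 1,"wx": 0,"wy": 0,"wz": 0,"fingers": -1},
    {"x": 0,"y": 0,"z": 1,"wx": 0,"wy": 0,"wz": 0,"fingers": -1},
    {"x": 0,"y": 0,"z": 1,"wx": 0,"wy": 0,"wz": 0,"fingers": -1},
    {"x": 0,"y": 0,"z": 55,"wx": 0,"wy": 0,"wz": 0,"fingers": -1},
    {"x": 0,"y": 0,"z": 110,"wx": 0,"wy": 0,"wz": 0,"fingers": -1},
    {"x": -40,"y": -50,"z": 140,"wx": 0,"wy": 0,"wz": 0,"fingers": -1},
    {"x": -80,"y": -100,"z": 160,"wx": 0,"wy": 0,"wz": 0,"fingers": -1},
    {"x": -120,"y": -150,"z": 170,"wx": 0,"wy": 0,"wz": 0,"fingers": -1},
    {"x": -165,"y": -225,"z": 170,"wx": 0,"wy": 0,"wz": 0,"fingers": -1},
    {"x": -165,"y": -225,"z": 170,"wx": 0,"wy": 0,"wz": 0,"fingers": -1},
    {"x": -165,"y": -225,"z": 170,"wx": 0,"wy": 0,"wz": 0,"fingers": -1},
    {"x": -165,"y": -225,"z": 170,"wx": 0,"wy": 0,"wz": 0,"fingers": -1}
  ]
}}

```text
time: 25.22
tool_pos: [0.4965, -0.3751, 0.2702]
tcp_rot: [1.752, 0.74, -1.75]
wrist_force: [0.1, -0.5, 0.0]
width: 1.001
```

```bash
python3 look.py w17
cat > valve.py <<'E'
import sys
from hubs import *
c=dict(np.load(sys.argv[1]+'.npz'))
P=cloud(c);hsv=cv2.cvtColor(c['frame'],cv2.COLOR_RGB2HSV).astype(int);H,S,V=[hsv[...,i] for i in range(3)]
reg=(P[...,0]>.4)&(P[...,0]<.65)&(P[...,1]<-.28)&(P[...,1]>-.46)
b=(H>100)&(H<125)&(S>120)&reg&(P[...,2]>.095)&(P[...,2]<.116)
v,u=np.nonzero(b);h=cv2.convexHull(np.c_[u,v])[:,0]
w=plane(c,h[:,0],h[:,1],.107)[:,:2]*1000
A=np.c_[2*w,np.ones(len(w))];s=np.linalg.lstsq(A,(w**2).sum(1),rcond=None)[0];r=np.sqrt(s[2]+s[:2]@s[:2])
print('hub',s[:2].round(1),'r',r.round(1),'res',np.abs(np.hypot(*(w-s[:2]).T)-r).max().round(1))
k=(V<70)&reg&(abs(P[...,2]-.149)<.005)
k=cv2.morphologyEx(k.astype(np.uint8),cv2.MORPH_OPEN,np.ones((3,3)))
n,l,st,ce=cv2.connectedComponentsWithStats(k)
for i in range(1,n):
    if st[i,4]<40: continue
    v,u=np.nonzero(l==i);w=plane(c,u,v,.149)[:,:2]*1000
    (kx,ky),kr=cv2.minEnclosingCircle(w.astype(np.float32))
    d=np.array([kx,ky])-s[:2];print('knob',st[i].tolist(),round(kx,1),round(ky,1),'r',round(kr,1),'from hub',np.hypot(*d).round(1),'ang',np.degrees(np.arctan2(d[1],d[0])).round(1))
hh=b&(P[...,2]<.2)
E
python3 valve.py w17
```

```text
t 25.225 tcp [ 496.5 -375.1  270.2] jaw ang -44.2 tilt [ 0.     0.001 -1.   ] F [ 0.1 -0.5  0. ] T [0.   0.03 0.01] w 1.001
hub [ 520.7 -375.1] r 53.4 res 1.5
knob [366, 126, 30, 30, 711] 565.1 -352.6 r 8.8 from hub 49.9 ang 26.8
```

View pics/w17.png

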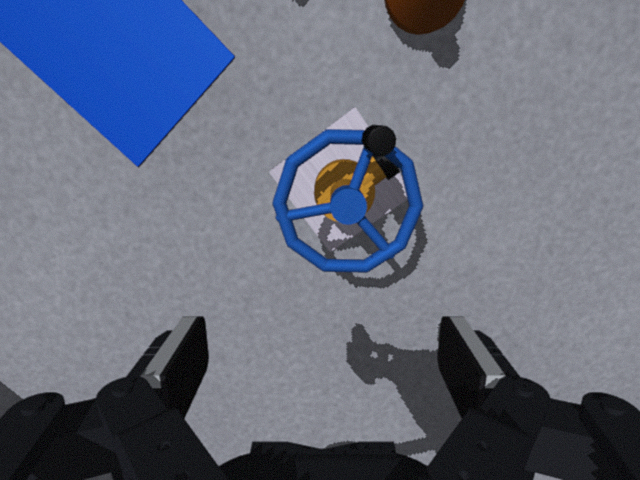

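Emit:
{"op": "play_rows", "data": {
  "deltas": [
    {"x": 40,"y": 10,"z": -30,"wx": 0,"wy": 0,"wz": 0,"fingers": -1},
    {"x": 68.8,"y": 22.6,"z": -70,"wx": 0,"wy": 0,"wz": 0,"fingers": -1},
    {"x": 68.8,"y": 22.6,"z": -70,"wx": 0,"wy": 0,"wz": 0,"fingers": -1},
    {"x": 68.8,"y": 22.6,"z": -70,"wx": 0,"wy": 0,"wz": 0,"fingers": -1},
    {"x": 68.8,"y": 22.6,"z": -70,"wx": 0,"wy": 0,"wz": 0,"fingers": -1}
  ]
}}

```text
time: 25.9
tool_pos: [0.5657, -0.3534, 0.2024]
tcp_rot: [1.751, 0.737, -1.748]
wrist_force: [-0.6, -0.4, 1.1]
width: 0.998
```

```bash
python3 look.py w18;python3 valve.py w18
```

```text
t 25.9 tcp [ 565.7 -353.4  202.4] jaw ang -44.16 tilt [ 0.002 -0.002 -1.   ] F [-0.6 -0.4  1.1] T [0.04 0.03 0.02] w 0.998
hub [ 521.  -374.8] r 53.9 res 1.7
knob [305, 267, 36, 36, 1031] 566.4 -352.1 r 9.2 from hub 50.7 ang 26.5
```

Emit:
{"op": "play_rows", "data": {
  "deltas": [
    {"x": 0.5,"y": 0.6,"z": -30,"wx": 0,"wy": 0,"wz": 0,"fingers": -1},
    {"x": 0.5,"y": 0.6,"z": -55,"wx": 0,"wy": 0,"wz": 0,"fingers": -1},
    {"x": 0.5,"y": 0.6,"z": -62,"wx": 0,"wy": 0,"wz": 0,"fingers": -1},
    {"x": 0.5,"y": 0.6,"z": -62,"wx": 0,"wy": 0,"wz": 0,"fingers": -1},
    {"x": 0.5,"y": 0.6,"z": -62,"wx": 0,"wy": 0,"wz": 0,"fingers": 1},
    {"x": 0.5,"y": 0.6,"z": -62,"wx": 0,"wy": 0,"wz": 0,"fingers": 1},
    {"x": 0.5,"y": 0.6,"z": -62,"wx": 0,"wy": 0,"wz": 0,"fingers": 1},
    {"x": 0.5,"y": 0.6,"z": -62,"wx": 0,"wy": 0,"wz": 0,"fingers": 1},
    {"x": 0.5,"y": 0.6,"z": -62,"wx": 0,"wy": 0,"wz": 0,"fingers": 1},
    {"x": 0.5,"y": 0.6,"z": -62,"wx": 0,"wy": 0,"wz": 0,"fingers": 1},
    {"x": 0.5,"y": 0.6,"z": -62,"wx": 0,"wy": 0,"wz": 0,"fingers": 1},
    {"x": 0.5,"y": 0.6,"z": -62,"wx": 0,"wy": 0,"wz": 0,"fingers": 1}
  ],
  "grip_force": 50
}}

```text
time: 27.45
tool_pos: [0.566, -0.3523, 0.1388]
tcp_rot: [1.751, 0.739, -1.75]
wrist_force: [0.2, 1.1, 5.2]
width: 0.195
```

```bash
python3 look.py w19
python3 - <<'E'
from math import *
a=26.7
for i in range(0,20):
    b=a+10*(i+1)
    print([round(49.9*(cos(radians(b))-cos(radians(a))),1),round(49.9*(sin(radians(b))-sin(radians(a))),1)],end=' ')
E
```

```text
t 27.45 tcp [ 566.  -352.3  138.8] jaw ang -44.17 tilt [ 0.001 -0.    -1.   ] F [0.2 1.1 5.2] T [ 0.14  0.04 -0.01] w 0.195
[-4.6, 7.4] [-10.4, 13.9] [-17.2, 19.3] [-24.8, 23.4] [-33.1, 26.1] [-41.7, 27.4] [-50.4, 27.1] [-58.9, 25.4] [-67.0, 22.2] [-74.4, 17.6] [-80.9, 11.8] [-86.3, 5.0] [-90.4, -2.7] [-93.1, -10.9] [-94.4, -19.5] [-94.1, -28.2] [-92.4, -36.8] [-89.2, -44.8] [-84.6, -52.2] [-78.8, -58.7]
```

View pics/w19.png

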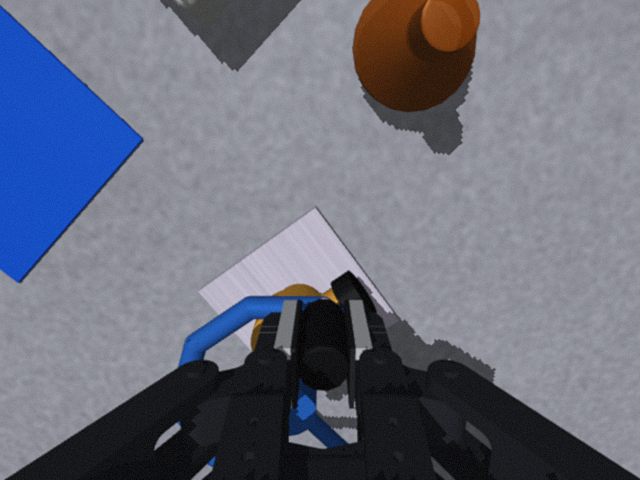

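Emit:
{"op": "play_rows", "data": {
  "deltas": [
    {"x": -1.7,"y": 3.9,"z": 1,"wx": 0,"wy": 0,"wz": 0,"fingers": 1},
    {"x": -4.6,"y": 7.4,"z": 1,"wx": 0,"wy": 0,"wz": 0,"fingers": 1},
    {"x": -10.4,"y": 13.9,"z": 1,"wx": 0,"wy": 0,"wz": 0,"fingers": 1},
    {"x": -17.2,"y": 19.3,"z": 1,"wx": 0,"wy": 0,"wz": 0,"fingers": 1},
    {"x": -24.8,"y": 23.4,"z": 1,"wx": 0,"wy": 0,"wz": 0,"fingers": 1},
    {"x": -33.1,"y": 26.1,"z": 1,"wx": 0,"wy": 0,"wz": 0,"fingers": 1},
    {"x": -41.7,"y": 27.4,"z": 1,"wx": 0,"wy": 0,"wz": 0,"fingers": 1},
    {"x": -50.4,"y": 27.1,"z": 1,"wx": 0,"wy": 0,"wz": 0,"fingers": 1},
    {"x": -58.9,"y": 25.4,"z": 1,"wx": 0,"wy": 0,"wz": 0,"fingers": 1},
    {"x": -67,"y": 22.2,"z": 1,"wx": 0,"wy": 0,"wz": 0,"fingers": 1},
    {"x": -74.4,"y": 17.6,"z": 1,"wx": 0,"wy": 0,"wz": 0,"fingers": 1}
  ]
}}

```text
time: 28.88
tool_pos: [0.4917, -0.3348, 0.139]
tcp_rot: [1.752, 0.738, -1.748]
wrist_force: [6.9, -4.2, -6.2]
width: 0.195
```

```bash
cat > va.py <<'E'
from look import tcp
import numpy as np,sys
s,M=tcp();d=s['tool_pos'][:2]*1000-np.array([521.0,-374.9]);print('R',np.hypot(*d).round(1),'ang',np.degrees(np.arctan2(d[1],d[0])).round(1))
F=s['wrist_force'][:2];t=np.array([-d[1],d[0]])/np.hypot(*d);print('Ftan',(F@t).round(1),'Frad',(F@d/np.hypot(*d)).round(1))
E
python3 va.py
```

```text
t 28.875 tcp [ 491.7 -334.8  139. ] jaw ang -44.19 tilt [ 0.003 -0.001 -1.   ] F [ 6.9 -4.2 -6.2] T [-0.82 -1.21 -0.04] w 0.195
R 49.7 ang 126.2
Ftan -3.1 Frad -7.5
```

```bash
cat > arc.py <<'E'
import sys
from math import *
a,R0,R1,step,n=map(float,sys.argv[1:6]);z=float(sys.argv[6]) if len(sys.argv)>6 else 0
for i in range(int(n)):
    b=a+step*(i+1)
    print([round(R1*cos(radians(b))-R0*cos(radians(a)),1),round(R1*sin(radians(b))-R0*sin(radians(a)),1)],end=' ')
E
python3 arc.py 126.7 49.9 49.2 10 19
```

```text
[-6.0, -6.3] [-11.3, -13.0] [-15.4, -20.5] [-18.1, -28.7] [-19.3, -37.2] [-19.0, -45.7] [-17.3, -54.1] [-14.1, -62.1] [-9.6, -69.4] [-3.9, -75.8] [2.8, -81.1] [10.4, -85.2] [18.5, -87.9] [27.0, -89.1] [35.6, -88.9] [44.0, -87.1] [51.9, -84.0] [59.2, -79.5] [65.6, -73.8]
```

Emit:
{"op": "play_rows", "data": {
  "deltas": [
    {"x": -6,"y": -6.3,"z": -0.7,"wx": 0,"wy": 0,"wz": 0,"fingers": 1},
    {"x": -11.3,"y": -13,"z": -0.7,"wx": 0,"wy": 0,"wz": 0,"fingers": 1},
    {"x": -15.4,"y": -20.5,"z": -0.7,"wx": 0,"wy": 0,"wz": 0,"fingers": 1},
    {"x": -18.1,"y": -28.7,"z": -0.7,"wx": 0,"wy": 0,"wz": 0,"fingers": 1},
    {"x": -19.3,"y": -37.2,"z": -0.7,"wx": 0,"wy": 0,"wz": 0,"fingers": 1},
    {"x": -19,"y": -45.7,"z": -0.7,"wx": 0,"wy": 0,"wz": 0,"fingers": 1},
    {"x": -17.3,"y": -54.1,"z": -0.7,"wx": 0,"wy": 0,"wz": 0,"fingers": 1},
    {"x": -14.1,"y": -62.1,"z": -0.7,"wx": 0,"wy": 0,"wz": 0,"fingers": 1},
    {"x": -9.6,"y": -69.4,"z": -0.7,"wx": 0,"wy": 0,"wz": 0,"fingers": 1},
    {"x": -3.9,"y": -75.8,"z": -0.7,"wx": 0,"wy": 0,"wz": 0,"fingers": 1},
    {"x": 2.8,"y": -81.1,"z": -0.7,"wx": 0,"wy": 0,"wz": 0,"fingers": 1},
    {"x": 10.4,"y": -85.2,"z": -0.7,"wx": 0,"wy": 0,"wz": 0,"fingers": 1},
    {"x": 18.5,"y": -87.9,"z": -0.7,"wx": 0,"wy": 0,"wz": 0,"fingers": 1},
    {"x": 27,"y": -89.1,"z": -0.7,"wx": 0,"wy": 0,"wz": 0,"fingers": 1},
    {"x": 35.6,"y": -88.9,"z": -0.7,"wx": 0,"wy": 0,"wz": 0,"fingers": 1},
    {"x": 44,"y": -87.1,"z": -0.7,"wx": 0,"wy": 0,"wz": 0,"fingers": 1},
    {"x": 51.9,"y": -84,"z": -0.7,"wx": 0,"wy": 0,"wz": 0,"fingers": 1},
    {"x": 59.2,"y": -79.5,"z": -0.7,"wx": 0,"wy": 0,"wz": 0,"fingers": 1},
    {"x": 65.6,"y": -73.8,"z": -0.7,"wx": 0,"wy": 0,"wz": 0,"fingers": 1}
  ]
}}

```text
time: 31.25
tool_pos: [0.5575, -0.4097, 0.1389]
tcp_rot: [1.75, 0.737, -1.75]
wrist_force: [0.2, -4.8, 2.8]
width: 0.196
```

```bash
python3 va.py; python3 arc.py 316.7 49.2 49.7 10 19;python3 look.py w20
```

```text
t 31.25 tcp [ 557.5 -409.7  138.9] jaw ang -44.18 tilt [ 0.001 -0.003 -1.   ] F [ 0.2 -4.8  2.8] T [-0.76  0.02  0.02] w 0.196
R 50.5 ang -43.6
Ftan -3.4 Frad 3.5
[5.7, 6.5] [9.8, 14.1] [12.6, 22.3] [13.8, 30.9] [13.6, 39.5] [11.8, 48.0] [8.6, 56.1] [4.0, 63.4] [-1.7, 69.9] [-8.5, 75.3] [-16.1, 79.4] [-24.4, 82.1] [-32.9, 83.4] [-41.6, 83.1] [-50.1, 81.3] [-58.1, 78.1] [-65.5, 73.6] [-72.0, 67.8] [-77.3, 61.0] t 31.25 tcp [ 557.5 -409.7  138.9] jaw ang -44.18 tilt [ 0.001 -0.003 -1.   ] F [ 0.2 -4.8  2.8] T [-0.76  0.02  0.02] w 0.196
```

View pics/w20.png

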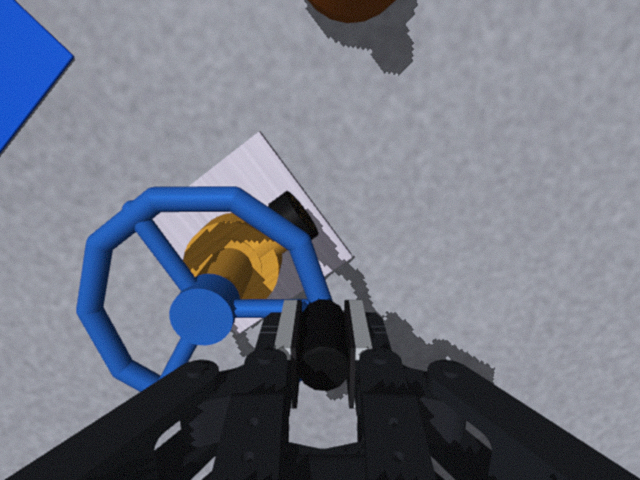

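Emit:
{"op": "play_rows", "data": {
  "deltas": [
    {"x": 5.7,"y": 6.5,"z": 0,"wx": 0,"wy": 0,"wz": 0,"fingers": 1},
    {"x": 9.8,"y": 14.1,"z": 0,"wx": 0,"wy": 0,"wz": 0,"fingers": 1},
    {"x": 12.6,"y": 22.3,"z": 0,"wx": 0,"wy": 0,"wz": 0,"fingers": 1},
    {"x": 13.8,"y": 30.9,"z": 0,"wx": 0,"wy": 0,"wz": 0,"fingers": 1},
    {"x": 13.6,"y": 39.5,"z": 0,"wx": 0,"wy": 0,"wz": 0,"fingers": 1},
    {"x": 11.8,"y": 48,"z": 0,"wx": 0,"wy": 0,"wz": 0,"fingers": 1},
    {"x": 8.6,"y": 56.1,"z": 0,"wx": 0,"wy": 0,"wz": 0,"fingers": 1},
    {"x": 4,"y": 63.4,"z": 0,"wx": 0,"wy": 0,"wz": 0,"fingers": 1},
    {"x": -1.7,"y": 69.9,"z": 0,"wx": 0,"wy": 0,"wz": 0,"fingers": 1},
    {"x": -8.5,"y": 75.3,"z": 0,"wx": 0,"wy": 0,"wz": 0,"fingers": 1},
    {"x": -16.1,"y": 79.4,"z": 0,"wx": 0,"wy": 0,"wz": 0,"fingers": 1},
    {"x": -24.4,"y": 82.1,"z": 0,"wx": 0,"wy": 0,"wz": 0,"fingers": 1},
    {"x": -32.9,"y": 83.4,"z": 0,"wx": 0,"wy": 0,"wz": 0,"fingers": 1},
    {"x": -41.6,"y": 83.1,"z": 0,"wx": 0,"wy": 0,"wz": 0,"fingers": 1},
    {"x": -50.1,"y": 81.3,"z": 0,"wx": 0,"wy": 0,"wz": 0,"fingers": 1},
    {"x": -58.1,"y": 78.1,"z": 0,"wx": 0,"wy": 0,"wz": 0,"fingers": 1},
    {"x": -65.5,"y": 73.6,"z": 0,"wx": 0,"wy": 0,"wz": 0,"fingers": 1},
    {"x": -72,"y": 67.8,"z": 0,"wx": 0,"wy": 0,"wz": 0,"fingers": 1},
    {"x": -77.3,"y": 61,"z": 0,"wx": 0,"wy": 0,"wz": 0,"fingers": 1}
  ]
}}

```text
time: 33.67
tool_pos: [0.48, -0.3471, 0.1388]
tcp_rot: [1.753, 0.74, -1.749]
wrist_force: [7.0, -1.3, 4.4]
width: 0.195
```

```bash
python3 va.py; python3 arc.py 146.7 49.7 49.5 10 5
```

```text
t 33.675 tcp [ 480.  -347.1  138.8] jaw ang -44.21 tilt [ 0.002  0.001 -1.   ] F [ 7.  -1.3  4.4] T [-0.24 -1.17 -0.01] w 0.195
R 49.6 ang 145.9
Ftan -2.8 Frad -6.5
[-3.9, -7.7] [-6.6, -15.9] [-7.9, -24.4] [-7.6, -33.1] [-5.9, -41.5]
```

Emit:
{"op": "play_rows", "data": {
  "deltas": [
    {"x": -3.9,"y": -7.7,"z": 0,"wx": 0,"wy": 0,"wz": 0,"fingers": 1},
    {"x": -6.6,"y": -15.9,"z": 0,"wx": 0,"wy": 0,"wz": 0,"fingers": 1},
    {"x": -7.9,"y": -24.4,"z": 0,"wx": 0,"wy": 0,"wz": 0,"fingers": 1},
    {"x": -7.6,"y": -33.1,"z": 0,"wx": 0,"wy": 0,"wz": 0,"fingers": 1},
    {"x": -5.9,"y": -41.5,"z": 0,"wx": 0,"wy": 0,"wz": 0,"fingers": 1}
  ]
}}

```text
time: 34.3
tool_pos: [0.4729, -0.3872, 0.1387]
tcp_rot: [1.753, 0.744, -1.752]
wrist_force: [1.3, 3.3, 8.8]
width: 0.195
```

```bash
python3 va.py; python3 arc.py 196.7 49.5 49.6 4 10
```

```text
t 34.3 tcp [ 472.9 -387.2  138.7] jaw ang -44.2 tilt [-0.001  0.004 -1.   ] F [1.3 3.3 8.8] T [ 0.51 -0.41 -0.03] w 0.195
R 49.7 ang -165.6
Ftan -2.9 Frad -2.1
[1.0, -3.3] [2.4, -6.5] [3.9, -9.6] [5.7, -12.6] [7.6, -15.4] [9.8, -18.1] [12.2, -20.7] [14.7, -23.0] [17.4, -25.2] [20.2, -27.2]
```

Ftan −3 N is normal drag. From here, 16° per call with a force check each time.

Emit:
{"op": "play_rows", "data": {
  "deltas": [
    {"x": 1,"y": -3.3,"z": 0.5,"wx": 0,"wy": 0,"wz": 0,"fingers": 1},
    {"x": 2.4,"y": -6.5,"z": 0.5,"wx": 0,"wy": 0,"wz": 0,"fingers": 1},
    {"x": 3.9,"y": -9.6,"z": 0.5,"wx": 0,"wy": 0,"wz": 0,"fingers": 1},
    {"x": 5.7,"y": -12.6,"z": 0.5,"wx": 0,"wy": 0,"wz": 0,"fingers": 1}
  ]
}}

```text
time: 34.8
tool_pos: [0.4778, -0.3995, 0.1387]
tcp_rot: [1.751, 0.746, -1.753]
wrist_force: [-1.4, 2.3, 8.6]
width: 0.192
```

```bash
python3 va.py; python3 arc.py 212.7 49.6 49.6 4 4;echo;python3 arc.py 228.7 49.6 49.6 4 4;echo;python3 arc.py 244.7 49.6 49.6 4 4;echo;python3 arc.py 260.7 49.6 49.6 4 4;echo;python3 arc.py 276.7 49.6 49.6 4 4;echo;python3 arc.py 292.7 49.6 49.6 4 4;echo;python3 arc.py 308.7 49.6 49.6 4 4;echo;python3 arc.py 324.7 49.6 49.6 4 4;echo;python3 arc.py 340.7 49.6 49.6 4 4;echo;python3 arc.py 356.7 49.6 49.6 4 4;echo;python3 arc.py 12.7 49.6 49.6 4 5
```

```text
t 34.8 tcp [ 477.8 -399.5  138.7] jaw ang -44.18 tilt [-0.003  0.005 -1.   ] F [-1.4  2.3  8.6] T [0.38 0.02 0.04] w 0.192
R 49.7 ang -150.3
Ftan -2.7 Frad 0.1
[2.0, -2.8] [4.1, -5.5] [6.5, -8.1] [9.0, -10.5] 
[2.7, -2.2] [5.5, -4.2] [8.5, -6.0] [11.5, -7.6] 
[3.2, -1.4] [6.4, -2.5] [9.8, -3.4] [13.2, -4.1] 
[3.4, -0.4] [6.9, -0.6] [10.4, -0.6] [13.8, -0.3] 
[3.4, 0.5] [6.8, 1.3] [10.1, 2.3] [13.4, 3.5] 
[3.1, 1.4] [6.2, 3.1] [9.1, 5.0] [11.9, 7.0] 
[2.6, 2.3] [5.1, 4.7] [7.4, 7.3] [9.5, 10.0] 
[1.9, 2.9] [3.6, 5.9] [5.1, 9.0] [6.3, 12.3] 
[1.0, 3.3] [1.8, 6.7] [2.4, 10.1] [2.7, 13.5] 
[0.1, 3.5] [-0.1, 6.9] [-0.5, 10.4] [-1.1, 13.8] 
[-0.9, 3.3] [-2.0, 6.6] [-3.3, 9.8] [-4.9, 12.9] [-6.6, 15.9]
```

Emit:
{"op": "play_rows", "data": {
  "deltas": [
    {"x": 2,"y": -2.8,"z": 0,"wx": 0,"wy": 0,"wz": 0,"fingers": 1},
    {"x": 4.1,"y": -5.5,"z": 0,"wx": 0,"wy": 0,"wz": 0,"fingers": 1},
    {"x": 6.5,"y": -8.1,"z": 0,"wx": 0,"wy": 0,"wz": 0,"fingers": 1},
    {"x": 9,"y": -10.5,"z": 0,"wx": 0,"wy": 0,"wz": 0,"fingers": 1}
  ]
}}

```text
time: 35.3
tool_pos: [0.4862, -0.4105, 0.1388]
tcp_rot: [1.75, 0.745, -1.755]
wrist_force: [-2.9, 1.7, 9.0]
width: 0.197
```

```bash
python3 va.py
```

```text
t 35.3 tcp [ 486.2 -410.5  138.8] jaw ang -44.18 tilt [-0.004  0.004 -1.   ] F [-2.9  1.7  9. ] T [0.07 0.32 0.01] w 0.197
R 49.8 ang -134.3
Ftan -3.2 Frad 0.8
```

Emit:
{"op": "play_rows", "data": {
  "deltas": [
    {"x": 2.7,"y": -2.2,"z": 0.3,"wx": 0,"wy": 0,"wz": 0,"fingers": 1},
    {"x": 5.5,"y": -4.2,"z": 0.3,"wx": 0,"wy": 0,"wz": 0,"fingers": 1},
    {"x": 8.5,"y": -6,"z": 0.3,"wx": 0,"wy": 0,"wz": 0,"fingers": 1},
    {"x": 11.5,"y": -7.6,"z": 0.3,"wx": 0,"wy": 0,"wz": 0,"fingers": 1}
  ]
}}

```text
time: 35.8
tool_pos: [0.4971, -0.4188, 0.1388]
tcp_rot: [1.748, 0.745, -1.756]
wrist_force: [-4.6, -0.5, 7.6]
width: 0.196
```

```bash
python3 va.py
```

```text
t 35.8 tcp [ 497.1 -418.8  138.8] jaw ang -44.17 tilt [-0.005  0.003 -1.   ] F [-4.6 -0.5  7.6] T [-0.27  0.52 -0.01] w 0.196
R 50.0 ang -118.6
Ftan -3.8 Frad 2.7
```

Emit:
{"op": "play_rows", "data": {
  "deltas": [
    {"x": 3.2,"y": -1.4,"z": 0.3,"wx": 0,"wy": 0,"wz": 0,"fingers": 1},
    {"x": 6.4,"y": -2.5,"z": 0.3,"wx": 0,"wy": 0,"wz": 0,"fingers": 1},
    {"x": 9.8,"y": -3.4,"z": 0.3,"wx": 0,"wy": 0,"wz": 0,"fingers": 1},
    {"x": 13.2,"y": -4.1,"z": 0.3,"wx": 0,"wy": 0,"wz": 0,"fingers": 1}
  ]
}}

```text
time: 36.3
tool_pos: [0.5101, -0.4238, 0.1388]
tcp_rot: [1.747, 0.743, -1.756]
wrist_force: [-3.7, -4.3, 5.2]
width: 0.195
```

```bash
python3 va.py
```

```text
t 36.3 tcp [ 510.1 -423.8  138.8] jaw ang -44.18 tilt [-0.005  0.001 -1.   ] F [-3.7 -4.3  5.2] T [-0.73  0.51 -0.  ] w 0.195
R 50.1 ang -102.6
Ftan -2.6 Frad 5.0
```

Commanded 260.7°, measured 257.4°, drag normal. Continue.

Emit:
{"op": "play_rows", "data": {
  "deltas": [
    {"x": 3.4,"y": -0.8,"z": 0,"wx": 0,"wy": 0,"wz": 0,"fingers": 1},
    {"x": 6.9,"y": -1,"z": 0,"wx": 0,"wy": 0,"wz": 0,"fingers": 1},
    {"x": 10.4,"y": -1,"z": 0,"wx": 0,"wy": 0,"wz": 0,"fingers": 1},
    {"x": 13.8,"y": -0.7,"z": 0,"wx": 0,"wy": 0,"wz": 0,"fingers": 1}
  ]
}}

```text
time: 36.8
tool_pos: [0.5243, -0.425, 0.1389]
tcp_rot: [1.747, 0.742, -1.755]
wrist_force: [-2.9, -5.6, 4.5]
width: 0.197
```

```bash
python3 va.py
```

```text
t 36.8 tcp [ 524.3 -425.   138.9] jaw ang -44.18 tilt [-0.005  0.    -1.   ] F [-2.9 -5.6  4.5] T [-0.93  0.36 -0.01] w 0.197
R 50.2 ang -86.3
Ftan -3.2 Frad 5.4
```

Emit:
{"op": "play_rows", "data": {
  "deltas": [
    {"x": 3.4,"y": 0.5,"z": 0,"wx": 0,"wy": 0,"wz": 0,"fingers": 1},
    {"x": 6.8,"y": 1.3,"z": 0,"wx": 0,"wy": 0,"wz": 0,"fingers": 1},
    {"x": 10.1,"y": 2.3,"z": 0,"wx": 0,"wy": 0,"wz": 0,"fingers": 1},
    {"x": 13.4,"y": 3.5,"z": 0,"wx": 0,"wy": 0,"wz": 0,"fingers": 1}
  ]
}}

```text
time: 37.3
tool_pos: [0.5382, -0.4222, 0.1389]
tcp_rot: [1.748, 0.74, -1.754]
wrist_force: [-0.2, -6.5, 3.3]
width: 0.199
```

```bash
python3 va.py
```

```text
t 37.3 tcp [ 538.2 -422.2  138.9] jaw ang -44.18 tilt [-0.003 -0.001 -1.   ] F [-0.2 -6.5  3.3] T [-1.17 -0.03 -0.01] w 0.199
R 50.3 ang -70.0
Ftan -2.5 Frad 6.1
```

Emit:
{"op": "play_rows", "data": {
  "deltas": [
    {"x": 3.1,"y": 1.4,"z": 0,"wx": 0,"wy": 0,"wz": 0,"fingers": 1},
    {"x": 6.2,"y": 3.1,"z": 0,"wx": 0,"wy": 0,"wz": 0,"fingers": 1},
    {"x": 9.1,"y": 5,"z": 0,"wx": 0,"wy": 0,"wz": 0,"fingers": 1},
    {"x": 11.9,"y": 7,"z": 0,"wx": 0,"wy": 0,"wz": 0,"fingers": 1}
  ]
}}

```text
time: 37.8
tool_pos: [0.551, -0.4154, 0.1389]
tcp_rot: [1.748, 0.738, -1.752]
wrist_force: [2.0, -7.3, 0.6]
width: 0.194
```

```bash
python3 va.py
```

```text
t 37.8 tcp [ 551.  -415.4  138.9] jaw ang -44.19 tilt [-0.001 -0.002 -1.   ] F [ 2.  -7.3  0.6] T [-1.29 -0.37 -0.  ] w 0.194
R 50.4 ang -53.5
Ftan -2.7 Frad 7.0
```

Emit:
{"op": "play_rows", "data": {
  "deltas": [
    {"x": 2.6,"y": 2.3,"z": 0,"wx": 0,"wy": 0,"wz": 0,"fingers": 1},
    {"x": 5.1,"y": 4.7,"z": 0,"wx": 0,"wy": 0,"wz": 0,"fingers": 1},
    {"x": 7.4,"y": 7.3,"z": 0,"wx": 0,"wy": 0,"wz": 0,"fingers": 1},
    {"x": 9.5,"y": 10,"z": 0,"wx": 0,"wy": 0,"wz": 0,"fingers": 1}
  ]
}}

```text
time: 38.3
tool_pos: [0.5596, -0.4072, 0.139]
tcp_rot: [1.744, 0.736, -1.753]
wrist_force: [-4.8, -16.8, 0.1]
width: 0.191
```

```bash
python3 va.py
```

```text
t 38.3 tcp [ 559.6 -407.2  139. ] jaw ang -44.13 tilt [-0.003 -0.006 -1.   ] F [ -4.8 -16.8   0.1] T [-2.83  0.54  0.01] w 0.191
R 50.4 ang -39.9
Ftan -16.0 Frad 7.1
```

Emit:
{"op": "play_rows", "data": {
  "deltas": [
    {"x": 1.0,"y": 1.5,"z": 0,"wx": 0,"wy": 0,"wz": 0,"fingers": 1},
    {"x": 1.9,"y": 2.9,"z": 0,"wx": 0,"wy": 0,"wz": 0,"fingers": 1},
    {"x": 1.9,"y": 2.9,"z": 0,"wx": 0,"wy": 0,"wz": 0,"fingers": 1}
  ]
}}

```text
time: 38.67
tool_pos: [0.5597, -0.407, 0.1389]
tcp_rot: [1.741, 0.733, -1.756]
wrist_force: [-5.0, -19.4, -0.6]
width: 0.193
```

```bash
python3 va.py; python3 arc.py 328.7 49.6 49.6 -8 12
```

```text
t 38.675 tcp [ 559.7 -407.   138.9] jaw ang -44.17 tilt [-0.005 -0.009 -1.   ] F [ -5.  -19.4  -0.6] T [-3.18  0.76  0.04] w 0.193
R 50.3 ang -39.7
Ftan -18.1 Frad 8.6
[-4.0, -5.6] [-8.7, -10.7] [-14.1, -15.0] [-20.1, -18.5] [-26.5, -21.2] [-33.2, -23.0] [-40.0, -23.8] [-47.0, -23.6] [-53.8, -22.5] [-60.4, -20.4] [-66.7, -17.5] [-72.4, -13.7]
```

Emit:
{"op": "play_rows", "data": {
  "deltas": [
    {"x": -4,"y": -5.6,"z": 0,"wx": 0,"wy": 0,"wz": 0,"fingers": 1},
    {"x": -8.7,"y": -10.7,"z": 0,"wx": 0,"wy": 0,"wz": 0,"fingers": 1},
    {"x": -14.1,"y": -15,"z": 0,"wx": 0,"wy": 0,"wz": 0,"fingers": 1},
    {"x": -20.1,"y": -18.5,"z": 0,"wx": 0,"wy": 0,"wz": 0,"fingers": 1},
    {"x": -26.5,"y": -21.2,"z": 0,"wx": 0,"wy": 0,"wz": 0,"fingers": 1},
    {"x": -33.2,"y": -23,"z": 0,"wx": 0,"wy": 0,"wz": 0,"fingers": 1},
    {"x": -40,"y": -23.8,"z": 0,"wx": 0,"wy": 0,"wz": 0,"fingers": 1},
    {"x": -47,"y": -23.6,"z": 0,"wx": 0,"wy": 0,"wz": 0,"fingers": 1},
    {"x": -53.8,"y": -22.5,"z": 0,"wx": 0,"wy": 0,"wz": 0,"fingers": 1},
    {"x": -60.4,"y": -20.4,"z": 0,"wx": 0,"wy": 0,"wz": 0,"fingers": 1},
    {"x": -66.7,"y": -17.5,"z": 0,"wx": 0,"wy": 0,"wz": 0,"fingers": 1},
    {"x": -72.4,"y": -13.7,"z": 0,"wx": 0,"wy": 0,"wz": 0,"fingers": 1},
    {"x": -75.1,"y": -11.5,"z": 0,"wx": 0,"wy": 0,"wz": 0,"fingers": 1},
    {"x": -75.1,"y": -11.5,"z": 0,"wx": 0,"wy": 0,"wz": 0,"fingers": 1}
  ]
}}

```text
time: 40.42
tool_pos: [0.4872, -0.4114, 0.1389]
tcp_rot: [1.75, 0.743, -1.753]
wrist_force: [-2.2, -1.6, -1.2]
width: 0.194
```

```bash
python3 va.py
```

```text
t 40.425 tcp [ 487.2 -411.4  138.9] jaw ang -44.16 tilt [-0.003  0.002 -1.   ] F [-2.2 -1.6 -1.2] T [-0.37  0.31 -0.02] w 0.194
R 49.8 ang -132.8
Ftan -0.6 Frad 2.7
```

Emit:
{"op": "play_rows", "data": {
  "deltas": [
    {"x": 2.0,"y": -2.0,"z": 0,"wx": 0,"wy": 0,"wz": 0,"fingers": 1},
    {"x": 2.0,"y": -2.0,"z": 0,"wx": 0,"wy": 0,"wz": 0,"fingers": 1},
    {"x": 2.0,"y": -2.0,"z": 0,"wx": 0,"wy": 0,"wz": 0,"fingers": 1}
  ]
}}

```text
time: 40.8
tool_pos: [0.49, -0.4139, 0.139]
tcp_rot: [1.75, 0.742, -1.752]
wrist_force: [-3.0, 0.1, -0.7]
width: 0.192
```

```bash
python3 va.py
```

```text
t 40.8 tcp [ 490.  -413.9  139. ] jaw ang -44.17 tilt [-0.002  0.001 -1.   ] F [-3.   0.1 -0.7] T [ 0.02  0.51 -0.01] w 0.192
R 49.9 ang -128.5
Ftan -2.4 Frad 1.8
```

Emit:
{"op": "play_rows", "data": {
  "deltas": [
    {"x": 0,"y": 0,"z": 0,"wx": 0,"wy": 0,"wz": 0,"fingers": -1},
    {"x": 0,"y": 0,"z": 0,"wx": 0,"wy": 0,"wz": 0,"fingers": -1},
    {"x": 0,"y": 0,"z": 0,"wx": 0,"wy": 0,"wz": 0,"fingers": -1},
    {"x": 0,"y": 0,"z": 0,"wx": 0,"wy": 0,"wz": 0,"fingers": -1},
    {"x": 0,"y": 0,"z": 0,"wx": 0,"wy": 0,"wz": 0,"fingers": -1},
    {"x": 0,"y": 0,"z": 40,"wx": 0,"wy": 0,"wz": 0,"fingers": -1},
    {"x": 0,"y": 0,"z": 100,"wx": 0,"wy": 0,"wz": 0,"fingers": -1},
    {"x": -5,"y": 35,"z": 131,"wx": 0,"wy": 0,"wz": 0,"fingers": -1},
    {"x": -5,"y": 35,"z": 131,"wx": 0,"wy": 0,"wz": 0,"fingers": -1},
    {"x": -5,"y": 35,"z": 131,"wx": 0,"wy": 0,"wz": 0,"fingers": -1},
    {"x": -5,"y": 35,"z": 131,"wx": 0,"wy": 0,"wz": 0,"fingers": -1}
  ]
}}

```text
time: 42.18
tool_pos: [0.4847, -0.3794, 0.2685]
tcp_rot: [1.75, 0.743, -1.753]
wrist_force: [0.3, 0.0, 0.9]
width: 1.0
```

```bash
python3 look.py w21;python3 valve.py w21
```

```text
t 42.175 tcp [ 484.7 -379.4  268.5] jaw ang -44.19 tilt [-0.003  0.002 -1.   ] F [0.3 0.  0.9] T [-0.01  0.02 -0.01] w 1.0
hub [ 521.2 -374.9] r 53.4 res 1.6
knob [352, 262, 27, 27, 547] 489.5 -412.6 r 9.3 from hub 49.3 ang -130.1
```

View pics/w21.png

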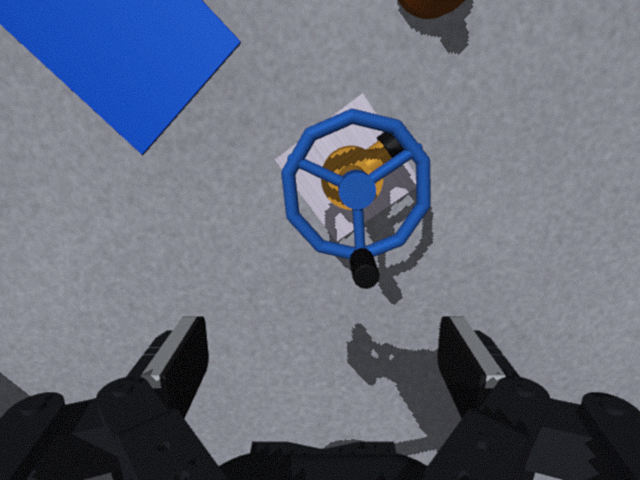

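Emit:
{"op": "play_rows", "data": {
  "deltas": [
    {"x": -10,"y": 60,"z": 10,"wx": 0,"wy": 0,"wz": 0,"fingers": 1},
    {"x": -20,"y": 120,"z": 12,"wx": 0,"wy": 0,"wz": 0,"fingers": 1},
    {"x": -30,"y": 180,"z": 12,"wx": 0,"wy": 0,"wz": 0,"fingers": 1},
    {"x": -30,"y": 240,"z": 12,"wx": 0,"wy": 0,"wz": 0,"fingers": 1},
    {"x": -30,"y": 300,"z": 12,"wx": 0,"wy": 0,"wz": 0,"fingers": 1},
    {"x": -30,"y": 360,"z": 12,"wx": 0,"wy": 0,"wz": 0,"fingers": 1},
    {"x": -30,"y": 420,"z": 12,"wx": 0,"wy": 0,"wz": 0,"fingers": 1},
    {"x": -30,"y": 480,"z": 12,"wx": 0,"wy": 0,"wz": 0,"fingers": 1},
    {"x": -30,"y": 540,"z": 12,"wx": 0,"wy": 0,"wz": 0,"fingers": 1},
    {"x": -30,"y": 600,"z": 12,"wx": 0,"wy": 0,"wz": 0,"fingers": 1},
    {"x": -30,"y": 650,"z": 12,"wx": 0,"wy": 0,"wz": 0,"fingers": 1},
    {"x": -30,"y": 680,"z": 12,"wx": 0,"wy": 0,"wz": 0,"fingers": 1},
    {"x": -30,"y": 680,"z": 12,"wx": 0,"wy": 0,"wz": 0,"fingers": 1},
    {"x": -30,"y": 680,"z": 12,"wx": 0,"wy": 0,"wz": 0,"fingers": 1},
    {"x": -30,"y": 680,"z": 12,"wx": 0,"wy": 0,"wz": 0,"fingers": 1}
  ],
  "grip_force": 30
}}

```text
time: 44.1
tool_pos: [0.4556, 0.2992, 0.2823]
tcp_rot: [1.751, 0.738, -1.752]
wrist_force: [-0.3, -0.2, 0.4]
width: 0.001
```

```bash
python3 look.py w22
cat > cap.py <<'E'
import sys
from hubs import *
c=dict(np.load(sys.argv[1]+'.npz'));P=cloud(c);hsv=cv2.cvtColor(c['frame'],cv2.COLOR_RGB2HSV).astype(int);H,S,V=[hsv[...,i] for i in range(3)]
o=(H>5)&(H<20)&(S>150)&(V>60)
zs=P[o][:,2];print('z pct',np.percentile(zs,[5,50,95]).round(4))
k=(o&(abs(P[...,2]-.16)<.004)).astype(np.uint8)
k=cv2.morphologyEx(k,cv2.MORPH_OPEN,np.ones((3,3)));n,l,st,_=cv2.connectedComponentsWithStats(k)
i=1+np.argmax(st[1:,4]);v,u=np.nonzero(l==i);w=plane(c,u,v,.16)[:,:2]*1000
print(st[i].tolist(),cv2.minEnclosingCircle(w.astype(np.float32)),'z',np.median(P[l==i][:,2]).round(4))
E
python3 cap.py w22
```

```text
t 44.1 tcp [455.6 299.2 282.3] jaw ang -44.26 tilt [-0.001 -0.001 -1.   ] F [-0.3 -0.2  0.4] T [-0.04 -0.01  0.  ] w 0.001
z pct [0.1556 0.1595 0.1608]
[302, 108, 55, 58, 2499] ((503.7951965332031, 344.1351318359375), 16.662147521972656) z 0.1597
```

View pics/w22.png

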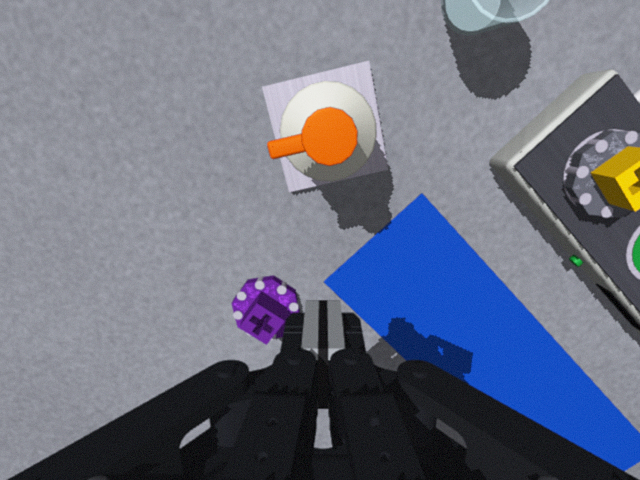

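Emit:
{"op": "play_rows", "data": {
  "deltas": [
    {"x": 30,"y": 30,"z": -20,"wx": 0,"wy": 0,"wz": 0,"fingers": 1},
    {"x": 48.3,"y": 45,"z": -60,"wx": 0,"wy": 0,"wz": 0,"fingers": 1},
    {"x": 48.3,"y": 45,"z": -82,"wx": 0,"wy": 0,"wz": 0,"fingers": 1},
    {"x": 48.3,"y": 45,"z": -82,"wx": 0,"wy": 0,"wz": 0,"fingers": 1},
    {"x": 48.3,"y": 45,"z": -82,"wx": 0,"wy": 0,"wz": 0,"fingers": 1},
    {"x": 48.3,"y": 45,"z": -82,"wx": 0,"wy": 0,"wz": 0,"fingers": 1}
  ]
}}

```text
time: 44.9
tool_pos: [0.5046, 0.3457, 0.2028]
tcp_rot: [1.754, 0.74, -1.748]
wrist_force: [0.4, -0.4, 0.3]
width: 0.005
```

```bash
python3 look.py w23
```

```text
t 44.9 tcp [504.6 345.7 202.8] jaw ang -44.19 tilt [ 0.003  0.002 -1.   ] F [ 0.4 -0.4  0.3] T [ 0.04  0.03 -0.06] w 0.005
```

View pics/w23.png

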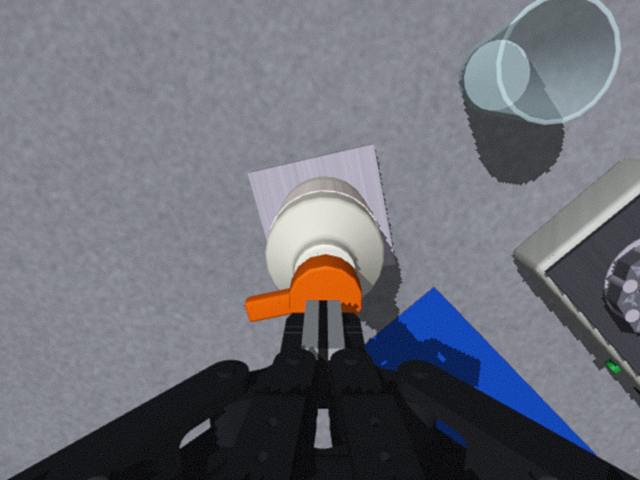

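Centred over the cap. Press: to TCP z≈0.172 in steps, check force.

Emit:
{"op": "play_rows", "data": {
  "deltas": [
    {"x": 0,"y": -1,"z": -12,"wx": 0,"wy": 0,"wz": 0,"fingers": 1},
    {"x": 0,"y": -1,"z": -18,"wx": 0,"wy": 0,"wz": 0,"fingers": 1},
    {"x": 0,"y": -1,"z": -23,"wx": 0,"wy": 0,"wz": 0,"fingers": 1},
    {"x": 0,"y": -1,"z": -27,"wx": 0,"wy": 0,"wz": 0,"fingers": 1},
    {"x": 0,"y": -1,"z": -30,"wx": 0,"wy": 0,"wz": 0,"fingers": 1},
    {"x": 0,"y": -1,"z": -30,"wx": 0,"wy": 0,"wz": 0,"fingers": 1}
  ]
}}

```text
time: 45.7
tool_pos: [0.5034, 0.3442, 0.172]
tcp_rot: [1.749, 0.74, -1.751]
wrist_force: [-5.1, -3.3, 9.8]
width: 0.0
```

```bash
python3 -c "from look import tcp;tcp()"
```

```text
t 45.7 tcp [503.4 344.2 172. ] jaw ang -44.17 tilt [-0.001 -0.001 -1.   ] F [-5.1 -3.3  9.8] T [-0.58  0.79 -0.06] w 0.0
```

Near the stop (9.8 N); push a bit further to confirm the hard stop.

Emit:
{"op": "play_rows", "data": {
  "deltas": [
    {"x": 0,"y": 0,"z": -2,"wx": 0,"wy": 0,"wz": 0,"fingers": 1},
    {"x": 0,"y": 0,"z": -4,"wx": 0,"wy": 0,"wz": 0,"fingers": 1},
    {"x": 0,"y": 0,"z": -4,"wx": 0,"wy": 0,"wz": 0,"fingers": 1}
  ]
}}

```text
time: 46.08
tool_pos: [0.5035, 0.3443, 0.1718]
tcp_rot: [1.75, 0.74, -1.75]
wrist_force: [-10.9, -8.0, 27.0]
width: 0.001
```

```bash
python3 -c "from look import tcp;tcp()"
```

```text
t 46.075 tcp [503.5 344.3 171.8] jaw ang -44.16 tilt [-0. -0. -1.] F [-10.9  -8.   27. ] T [-1.37  2.04 -0.03] w 0.001
```

Emit:
{"op": "play_rows", "data": {
  "deltas": [
    {"x": 0,"y": 0,"z": 6,"wx": 0,"wy": 0,"wz": 0,"fingers": 1},
    {"x": 0,"y": 0,"z": 14,"wx": 0,"wy": 0,"wz": 0,"fingers": 1},
    {"x": 0,"y": 0,"z": 30,"wx": 0,"wy": 0,"wz": 0,"fingers": 1},
    {"x": 0,"y": 0,"z": 80,"wx": 0,"wy": 0,"wz": 0,"fingers": 1},
    {"x": -50,"y": -45,"z": 116,"wx": 0,"wy": 0,"wz": 0,"fingers": 1},
    {"x": -50,"y": -45,"z": 116,"wx": 0,"wy": 0,"wz": 0,"fingers": 1},
    {"x": -50,"y": -45,"z": 116,"wx": 0,"wy": 0,"wz": 0,"fingers": 1},
    {"x": -50,"y": -45,"z": 116,"wx": 0,"wy": 0,"wz": 0,"fingers": 1}
  ]
}}

```text
time: 47.08
tool_pos: [0.4539, 0.2998, 0.2816]
tcp_rot: [1.75, 0.74, -1.751]
wrist_force: [-0.5, -0.1, -0.4]
width: -0.002
```

```bash
python3 look.py w24; python3 cap.py w24
python3 - <<'E'
from hubs import *
shot('scene','s24.png');c=shot('top','t24.png');hubs(c,0.098,(.6,.72,-.3,.3))
E
python3 m.py | grep -E 'white|red|yellow|green'
```

```text
t 47.075 tcp [453.9 299.8 281.6] jaw ang -44.17 tilt [-0.001 -0.    -1.   ] F [-0.5 -0.1 -0.4] T [-0.03 -0.    0.04] w -0.002
z pct [0.1556 0.1595 0.1609]
[303, 106, 57, 59, 2546] ((503.5153503417969, 344.2883605957031), 16.941612243652344) z 0.1597
red [328, 160, 18, 18, 214] c [335.9 168.9] z 0.099 w [ 0.656  -0.0473  0.0986] (16.600563049316406, 17.099292755126953) 85.9
yellow [229, 162, 19, 20, 296] c [237.7 171.1] z 0.097 w [0.6506 0.151  0.0975] (17.854778289794922, 18.519142150878906) 4.8
green [274, 160, 28, 29, 545] c [287.5 174.3] z 0.053 w [0.656  0.0524 0.0531] (28.0, 27.0) 90.0
white [81, 76, 14, 30, 248] c [88.  88.4] z 0.159 w [0.7936 0.4365 0.1591] (29.0, 13.0) 90.0
white [375, 155, 23, 24, 241] c [386.4 165.9] z 0.098 w [ 0.6628 -0.1488  0.0978] (19.137157440185547, 20.801258087158203) 33.7
white [271, 158, 34, 33, 162] c [287.  174.7] z 0.052 w [0.6563 0.0524 0.0519] (32.0, 33.0) 90.0
white [139, 217, 38, 22, 206] c [154.6 227.3] z 0.011 w [0.5447 0.3303 0.0113] (40.114105224609375, 7.673157691955566) 29.1
white [461, 216, 36, 51, 714] c [471.6 245. ] z 0.008 w [ 0.5215 -0.3614  0.0083] (36.590248107910156, 46.63705825805664) 7.1
white [85, 234, 14, 15, 117] c [ 91.  240.6] z 0.633 w [0.4412 0.2389 0.6327] (8.507462501525879, 15.874749183654785) 52.1
white [137, 264, 26, 17, 220] c [150.2 271. ] z 0.011 w [0.4582 0.3454 0.0114] (22.789955139160156, 12.18997573852539) 32.0
white [3, 281, 14, 16, 117] c [  9.  287.3] z 0.633 w [0.3908 0.3233 0.6329] (8.745731353759766, 16.39824676513672) 51.3
white [112, 296, 15, 15, 130] c [118.7 302.5] z 0.655 w [0.375  0.1997 0.6548] (8.875203132629395, 16.086305618286133) 56.3
white [27, 346, 14, 14, 126] c [ 33.2 352.2] z 0.655 w [0.3249 0.2837 0.6549] (9.009982109069824, 14.839971542358398) 58.0
white [60, 373, 50, 36, 354] c [ 83.8 388.5] z 0.707 w [0.2945 0.2112 0.7071] (10.811978340148926, 60.101871490478516) 58.0
```

View pics/t24.png

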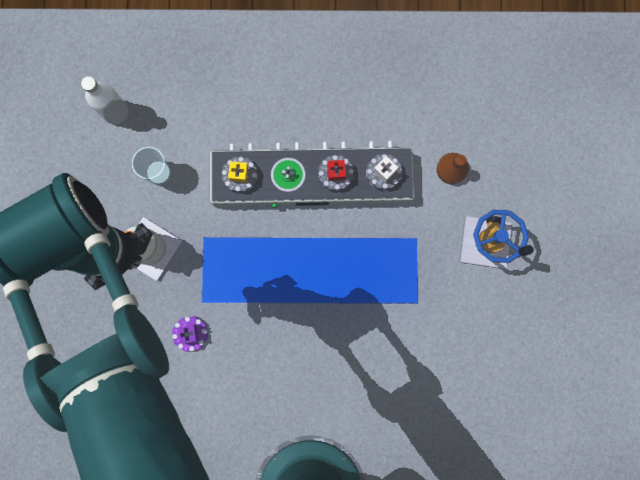

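View pics/w24.png

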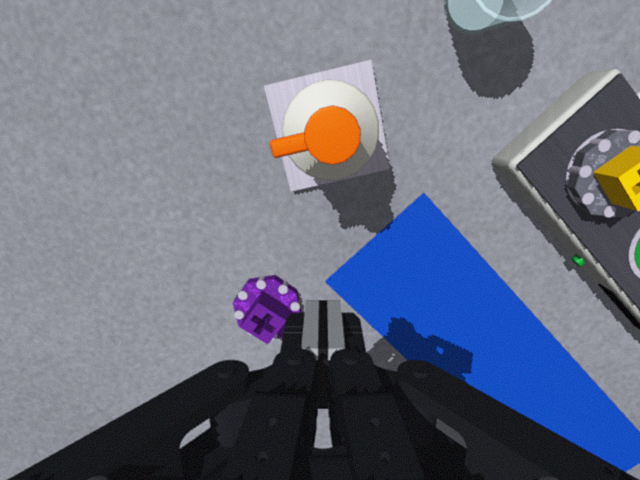

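```bash
python3 -c "
from workcell import finish_job
print(finish_job())"
```

```text
the job is handed in; nothing more can be done
None
```

The job is done in the order asked and handed in at about 47 s on the robot's clock. My last checks found nothing failed.

- **Rotors:** The red, yellow and white rotors are on their own spindles; green was not in the scene. I lined each one up with the spline angle seen by the wrist camera, and all three dropped home on the first press. They needed no searching turn while pressing. In the last top view all three hub tops read 97.5–98.6 mm, against 98 mm for fully home.
- **Valve:** I opened it counter-clockwise about 653° until I felt the hard stop. Pushing further raised the force from 3 N to 18 N with no movement. I then backed it off; by camera the knob sits about 90° from the stop (the arm's own position gave 88°).
- **Primer:** The cap went down to its hard stop, reaching 27 N with no further travel. After release its top read 160 mm again.
- **Left alone:** The beaker, the flask and the purple look-alike show no change in the last picture. I saw no knocked rotor and no slackened grip.

The top camera places the rotors 2–4 mm from where the wrist camera does, slightly more than the stated 2 mm calibration. I placed everything by the wrist camera.

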